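# Change the sampler's filter plates, prime it and advance the run counter

## Task

Change over the sampler: take every spent filter plate out of the magazine and lay it flat in the tray, and slide every fresh plate from the bench into an empty dock of its own, fin towards the robot, fully home against the stop. After that, give the priming pump two strokes, each time pulling the plunger out until its pointer lines up with the marker, holding it there for a second and letting it go fully back; last of all, swing the counter's advance lever to its stop and let it spring back. Leave the glassware alone.

Things in the scene. Friction and masses are not known exactly. Their poses are not given: they have to be found in the camera images.
- fresh0: fresh filter plate 0 (may be absent), flat on the bench at the start, fin up: white plastic slab 110 (x) x 50 (y) x 8 mm, round steel mesh, 120 g; an upright grip fin 30 mm long (x), 10 thick (y), its top 43 mm above the underside, stands centred 38 mm behind the middle (-x). Origin: centre of underside; +x is the end that enters a slot first
- fresh1: fresh filter plate 1 (may be absent), flat on the bench at the start, fin up: white plastic slab 110 (x) x 50 (y) x 8 mm, round steel mesh, 120 g; an upright grip fin 30 mm long (x), 10 thick (y), its top 43 mm above the underside, stands centred 38 mm behind the middle (-x). Origin: centre of underside; +x is the end that enters a slot first
- fresh2: fresh filter plate 2 (may be absent), flat on the bench at the start, fin up: white plastic slab 110 (x) x 50 (y) x 8 mm, round steel mesh, 120 g; an upright grip fin 30 mm long (x), 10 thick (y), its top 43 mm above the underside, stands centred 38 mm behind the middle (-x). Origin: centre of underside; +x is the end that enters a slot first
- spent0: spent filter plate 0 (may be absent), in a dock at the start, else like the fresh ones: white plastic slab 110 (x) x 50 (y) x 8 mm, round steel mesh, 120 g; an upright grip fin 30 mm long (x), 10 thick (y), its top 43 mm above the underside, stands centred 38 mm behind the middle (-x). Origin: centre of underside; +x is the end that enters a slot first
- spent1: spent filter plate 1 (may be absent), in a dock at the start, else like the fresh ones: white plastic slab 110 (x) x 50 (y) x 8 mm, round steel mesh, 120 g; an upright grip fin 30 mm long (x), 10 thick (y), its top 43 mm above the underside, stands centred 38 mm behind the middle (-x). Origin: centre of underside; +x is the end that enters a slot first
- fresh0_grip (a point): middle of the fin of fresh0: 38 mm behind its origin along x, 30 mm above its underside
- fresh1_grip (a point): middle of the fin of fresh1: 38 mm behind its origin along x, 30 mm above its underside
- fresh2_grip (a point): middle of the fin of fresh2: 38 mm behind its origin along x, 30 mm above its underside
- dock0: one of 4 like grey docks, 72 mm apart in a row (the magazine): level slot 52 mm wide, 10 high, 65 deep, floor 70 above the bench; sill level with the floor juts 48 mm out before the mouth (last 13 sloping); mouth flares to 61 x 14; lips over its sides, top 18; Origin: middle of mouth at slot floor; +x into the slot. Plate home: origin 10 mm inside, fin middle 28 outside, same x axis
- dock1: one of 4 like grey docks, 72 mm apart in a row (the magazine): level slot 52 mm wide, 10 high, 65 deep, floor 70 above the bench; sill level with the floor juts 48 mm out before the mouth (last 13 sloping); mouth flares to 61 x 14; lips over its sides, top 18; Origin: middle of mouth at slot floor; +x into the slot. Plate home: origin 10 mm inside, fin middle 28 outside, same x axis
- dock2: one of 4 like grey docks, 72 mm apart in a row (the magazine): level slot 52 mm wide, 10 high, 65 deep, floor 70 above the bench; sill level with the floor juts 48 mm out before the mouth (last 13 sloping); mouth flares to 61 x 14; lips over its sides, top 18; Origin: middle of mouth at slot floor; +x into the slot. Plate home: origin 10 mm inside, fin middle 28 outside, same x axis
- dock3: one of 4 like grey docks, 72 mm apart in a row (the magazine): level slot 52 mm wide, 10 high, 65 deep, floor 70 above the bench; sill level with the floor juts 48 mm out before the mouth (last 13 sloping); mouth flares to 61 x 14; lips over its sides, top 18; Origin: middle of mouth at slot floor; +x into the slot. Plate home: origin 10 mm inside, fin middle 28 outside, same x axis
- tray: open aluminium tray 135 (x) x 160 mm (y), 30 mm high, walls and floor 5 mm, fixed on the bench; origin: centre of the underside. Room for two plates side by side along its y
- plunger (a joint): draw of the priming pump's sprung plunger, m: 0 at rest, 0.10 at its end stop; spring force 2.4 N at rest to 8.4 N, springs back when let go
- plunger_handle (a point): on the axis of the plunger's black upright handle (14 mm in x, 24 in y, top 72 above the bench, free from 28 up), 55 mm above the bench. The handle stands 38 mm clear of the pump's white housing (50 mm high) at rest and is pulled along the pump's -x axis
- pointer (a point): tip of the steel pointer that rides with the plunger, 39 mm to the +y side of the handle's middle, 24 mm above the bench
- marker: black marker clip, 41 mm high, on the scale rail beside the plunger (rail 42 mm to its +y side, 21 mm high); origin: under the clip at bench level. Its -x axis is the pull direction; the pointer is at the mark when its x in the clip's frame is 0
- lever (a joint): angle of the run counter's sprung advance lever, rad: 0 at rest, 1.1 at its stop, growing counter-clockwise seen from above; about 1.1 N to 4 N at the post, springs back when let go
- lever_post (a point): the lever's black upright post, 18 mm in diameter, on the axis, 87 mm above the bench; post from 61 to 101 mm above the bench, 80 mm from the hinge
- lever_hinge (a point): on the lever's upright hinge axis, over the middle of the counter's white housing (90 x 90 x 50 mm), 87 mm above the bench; the lever turns about z
- beaker: bystander: glass beaker 72 mm wide, 90 mm high, standing on the bench; origin: centre of the underside
- reagent: bystander: amber bottle 64 mm wide, 150 mm high, standing on the bench; origin: centre of the underside
- dish: bystander: white dish 90 mm wide, 30 mm high, standing on the bench; origin: centre of the underside
There are look-alikes about, which are no part of the job. What is shaped like the part that bears lever but pink is not meant. Of the things that look like the tray, take the one that is farthest to the robot's left at the start.

How it is judged (in metres and radians):
On the way, in this order (a step that is already met when the one before it is completed fails the run):
1. every spent plate lies in the tray and every fresh plate is fully home in a dock, let go (((x of fresh0_grip in the frame of dock0 between -0.032 and -0.023 m and y of fresh0_grip in the frame of dock0 between -0.004 and 0.004 m and z of fresh0_grip in the frame of dock0 between 0.026 and 0.035 m and angle between the x axis of fresh0 and the x axis of dock0, either way round below 0.08 rad) or (x of fresh0_grip in the frame of dock1 between -0.032 and -0.023 m and y of fresh0_grip in the frame of dock1 between -0.004 and 0.004 m and z of fresh0_grip in the frame of dock1 between 0.026 and 0.035 m and angle between the x axis of fresh0 and the x axis of dock1, either way round below 0.08 rad) or (x of fresh0_grip in the frame of dock2 between -0.032 and -0.023 m and y of fresh0_grip in the frame of dock2 between -0.004 and 0.004 m and z of fresh0_grip in the frame of dock2 between 0.026 and 0.035 m and angle between the x axis of fresh0 and the x axis of dock2, either way round below 0.08 rad) or (x of fresh0_grip in the frame of dock3 between -0.032 and -0.023 m and y of fresh0_grip in the frame of dock3 between -0.004 and 0.004 m and z of fresh0_grip in the frame of dock3 between 0.026 and 0.035 m and angle between the x axis of fresh0 and the x axis of dock3, either way round below 0.08 rad)) and contact force between the fingers and fresh0 below 0.5 N and linear speed of each of fresh0, fresh1, fresh2, spent0, spent1 below 0.02 m/s and ((x of fresh1_grip in the frame of dock0 between -0.032 and -0.023 m and y of fresh1_grip in the frame of dock0 between -0.004 and 0.004 m and z of fresh1_grip in the frame of dock0 between 0.026 and 0.035 m and angle between the x axis of fresh1 and the x axis of dock0, either way round below 0.08 rad) or (x of fresh1_grip in the frame of dock1 between -0.032 and -0.023 m and y of fresh1_grip in the frame of dock1 between -0.004 and 0.004 m and z of fresh1_grip in the frame of dock1 between 0.026 and 0.035 m and angle between the x axis of fresh1 and the x axis of dock1, either way round below 0.08 rad) or (x of fresh1_grip in the frame of dock2 between -0.032 and -0.023 m and y of fresh1_grip in the frame of dock2 between -0.004 and 0.004 m and z of fresh1_grip in the frame of dock2 between 0.026 and 0.035 m and angle between the x axis of fresh1 and the x axis of dock2, either way round below 0.08 rad) or (x of fresh1_grip in the frame of dock3 between -0.032 and -0.023 m and y of fresh1_grip in the frame of dock3 between -0.004 and 0.004 m and z of fresh1_grip in the frame of dock3 between 0.026 and 0.035 m and angle between the x axis of fresh1 and the x axis of dock3, either way round below 0.08 rad)) and contact force between the fingers and fresh1 below 0.5 N and ((x of fresh2_grip in the frame of dock0 between -0.032 and -0.023 m and y of fresh2_grip in the frame of dock0 between -0.004 and 0.004 m and z of fresh2_grip in the frame of dock0 between 0.026 and 0.035 m and angle between the x axis of fresh2 and the x axis of dock0, either way round below 0.08 rad) or (x of fresh2_grip in the frame of dock1 between -0.032 and -0.023 m and y of fresh2_grip in the frame of dock1 between -0.004 and 0.004 m and z of fresh2_grip in the frame of dock1 between 0.026 and 0.035 m and angle between the x axis of fresh2 and the x axis of dock1, either way round below 0.08 rad) or (x of fresh2_grip in the frame of dock2 between -0.032 and -0.023 m and y of fresh2_grip in the frame of dock2 between -0.004 and 0.004 m and z of fresh2_grip in the frame of dock2 between 0.026 and 0.035 m and angle between the x axis of fresh2 and the x axis of dock2, either way round below 0.08 rad) or (x of fresh2_grip in the frame of dock3 between -0.032 and -0.023 m and y of fresh2_grip in the frame of dock3 between -0.004 and 0.004 m and z of fresh2_grip in the frame of dock3 between 0.026 and 0.035 m and angle between the x axis of fresh2 and the x axis of dock3, either way round below 0.08 rad)) and contact force between the fingers and fresh2 below 0.5 N and x of spent0 in the frame of tray between -0.03 and 0.03 m and y of spent0 in the frame of tray between -0.075 and 0.075 m and z of each of spent0, spent1 in the frame of tray below 0.014 m and angle between each of spent0, spent1's own z axis and vertical below 0.15 rad and contact force between the fingers and spent0 below 0.5 N and x of spent1 in the frame of tray between -0.03 and 0.03 m and y of spent1 in the frame of tray between -0.075 and 0.075 m and contact force between the fingers and spent1 below 0.5 N), for 0.2 s.
2. first stroke: the plunger is pulled out so that its pointer is within 5 mm of the marker, and held there for half a second (x of pointer in the frame of marker between -0.005 and 0.005 m), for 0.5 s.
3. first stroke: the plunger has sprung back (value of joint plunger below 0.006 m), for 0.1 s.
4. second stroke: the plunger is pulled out so that its pointer is within 5 mm of the marker, and held there for half a second (all of step 2), for 0.5 s.
5. second stroke: the plunger has sprung back (value of joint plunger below 0.006 m), for 0.1 s.
6. the advance lever is swung to its stop (value of joint lever above 1.03 rad), for 0.05 s.
7. the advance lever has sprung back (value of joint lever below 0.08 rad), for 0.1 s.
At the end, for the whole second after the job is handed in: Every fresh plate is in a dock of its own, fin outwards, within about 4 mm of the stop (its fin middle 23 to 32 mm outside the mouth) and straight; every spent plate lies flat on the tray's floor; plunger within 6 mm and lever within 0.08 rad of rest; plates released and at rest (all of step 1 and value of joint plunger below 0.006 m and value of joint lever below 0.08 rad); the robot touches nothing.
It fails at once if the beaker is knocked over or pushed more than 40 mm (distance of beaker from where it was at the start of the episode above 0.04 m or angle between beaker's own z axis and vertical above 0.5 rad).
It fails at once if the reagent is knocked over or pushed more than 40 mm (distance of reagent from where it was at the start of the episode above 0.04 m or angle between reagent's own z axis and vertical above 0.5 rad).
It fails at once if the dish is knocked over or pushed more than 40 mm (distance of dish from where it was at the start of the episode above 0.04 m or angle between dish's own z axis and vertical above 0.5 rad).
Of fresh0, fresh1, fresh2 only 2 to 3 are there at a start; the rules pass over those that are not, and their reading is None.
Of spent0, spent1 only 1 to 2 are there at a start; the rules pass over those that are not, and their reading is None.
At some moment in a run one of fresh0, fresh1, fresh2 may be knocked a few centimetres aside while the robot is not near it.
It also fails if it takes over 210 s, if anything falls off the work surface, if the arm or the gripper's body presses on something with over 40 N, if the wrist force passes 120 N, or if a joint passes its speed limit or range.

## Robot

A 6-joint arm with a two-finger parallel gripper is mounted at the origin on the work surface. World frame = base frame: x ahead of the robot, y to its left, z up, the work surface at z = 0. Lengths are in m, angles in degrees, forces in N, time in s.
With the tool pointing down it reaches from about 0.375 to 0.9 m from the base axis. Payload 3.1 kg.
Tool frame: the origin (TCP) lies where the fingers leave the gripper's body, on its centre line; the fingertips stand 70 mm ahead of it and the grasp point (between the pads) lies 51 mm ahead of it; y points along the fingers, z is the direction in which the jaws open and shut, and the axes are right-handed (so a half turn about y gives the same grasp; the last joint's range is limited). The gripper opens to 87 mm and grips with 3 to 60 N. Pads are 19 mm wide; open, the fingers measure 117 mm over their backs; the gripper's body (75 mm by 190 mm) begins 51 mm behind the grasp point.
Start: joints at [66.033, 30.224, 82.088, -0, 67.689, -10.227], TCP at [0.148, 0.607, 0.292] pointing down, gripper open.
Joint ranges: [-176.69, 176.69], [-43.24, 126.21], [12.49, 139.97], [-82, 262], [0, 151.66], [-163.58, 163.58]. Speed limits (degrees/s): [159.86, 159.86, 180, 180, 180, 180].

## Interface

Orientations are given as a 3x3 rotation matrix whose columns are the frame's x, y, z axes.
In Python, from rig import bot gives the robot as it stands.
- The arm moves only by the shell command python3 -m pendant 'ROWS'. ROWS is JSON, a list of rows, each a list of 3 entries, a list of its own where there are three numbers: the shift along the tool's x, y, z in cm, then the turn, a rotation vector about the tool's x, y, z in rad, then the closure, from 0 (fully open) to 1 (shut). In form: [[[dx, dy, dz], [ax, ay, az], jaw], ...]. A call has 1 to 20 rows; each row shifts and turns the commanded pose from where the row before left it, along the tool's axes as they then stand; what a row does not reach is not made up. A row lasts 1/12 s, in which the tool goes at most 41.7 mm and 7.16 degrees, less where a joint would pass 70% of its speed; a pose out of reach is approached as far as the arm can. A call with a gripper value outside its range is refused whole. The fingers move at their own pace and stop on an object; the grip force is fixed at half the most. Time passes only in rows, so rows that do not move let the fingers close. It gives the time, the measured TCP pose, the force and the opening at its end, in the units of the state.
- bot.read_state(): the state, without advancing time (a new reading comes with each control period).
- bot.capture(name): name is "scene" or "top" or "wrist"; returns a dict with "img" (400x640x3 uint8, red, green, blue), "fx", "fy", "cx", "cy" (pixels), "R" (3x3) and "t" (3): a world point X has camera coordinates R X + t. Camera axes: x right, y down, z forward; pixel columns grow to the right and rows downward; lengths in m; the calibration is good to about 2 mm. A picture is of the moment at which its call begins. There is no depth.
- bot.hand_in(): hands the job in, once; it reports no verdict.
The state is a dict: "time_s": time; "joint_positions": joint angles; "qvel": joint speeds; "tau": joint torques, N m; "position": TCP position; "tcp_rot": TCP orientation; "force": force on the tool from outside, world axes, zero at the start; "moment": the same for the moment, N m; "opening": opening from 0.0 (shut) to 1.0 (fully open).
Only numpy, scipy, OpenCV 4.12 (cv2) and the standard library are available. Lean on these libraries where they do the work, as an engineer would, in place of code of your own. Each camera call takes 0.05 s, during which the arm holds its last target.

## Working session

There is one attempt and no reset: what is moved stays moved. The work goes in short steps, Python scripts to look and compute and a shell command to move; the robot and the scene stay as the last step left them, time stands still between calls to the robot, and variables do not carry over. Pictures are saved under pics/ and viewed, and the job is handed in when it is done.

```bash
ls; mkdir -p pics; python3 - <<'E'
from rig import bot
import cv2
s=bot.read_state()
for k in s: print(k,s[k])
for n in ["scene","top","wrist"]:
    c=bot.capture(n); cv2.imwrite(f"pics/{n}0.png",c["img"][:,:,::-1]); print(n,c["fx"],c["cx"],c["cy"],c["R"],c["t"])
E
```

```text
pics
time_s 0.0
joint_positions [ 6.60316831e+01  3.02788995e+01  8.21562220e+01 -2.70995508e-03
  6.76890377e+01 -1.02282298e+01]
qvel [-0.01070035 -0.01385666  0.01681616  0.01888615 -0.00346485  0.05536863]
tau [-1.32773428e-03 -4.40037596e+01 -1.76593351e+01  6.32504141e-02
  5.83363348e-02 -1.78885612e-04]
position [0.14819904 0.60657435 0.2912731 ]
tcp_rot [[ 9.71387310e-01 -8.40313857e-04  2.37499447e-01]
 [-2.37500688e-01 -1.99790209e-03  9.71385316e-01]
 [-3.41767901e-04 -9.99997651e-01 -2.14031185e-03]]
force [-0.85476135  0.11087828 -0.47154907]
moment [-0.00592342 -0.00209149 -0.03788943]
opening 1.000980976512061
scene 373.1637798794271 325.25927089979956 203.7217549157465 [[-0.78719428  0.61659096 -0.01186424]
 [ 0.40298905  0.49973829 -0.76672125]
 [-0.46682437 -0.60833974 -0.64187052]] [ 0.44379424 -0.16175637  1.34366757]
top 364.91497758545654 321.35940511564854 203.8052258101224 [[ 1.20241038e-02 -9.99927612e-01 -4.38206986e-04]
 [-9.98838849e-01 -1.19905632e-02 -4.66602575e-02]
 [ 4.66516256e-02  9.98745943e-04 -9.98910721e-01]] [-0.01359354  0.53802156  1.23805062]
wrist 280.5952478812822 320.9735497343479 200.2481970263498 [[ 0.23727286  0.97144175 -0.00158823]
 [ 0.93717916 -0.22847329  0.26361939]
 [ 0.25572802 -0.06403818 -0.96462547]] [-0.62357673 -0.03261803  0.39124197]
```

View pics/top0.png

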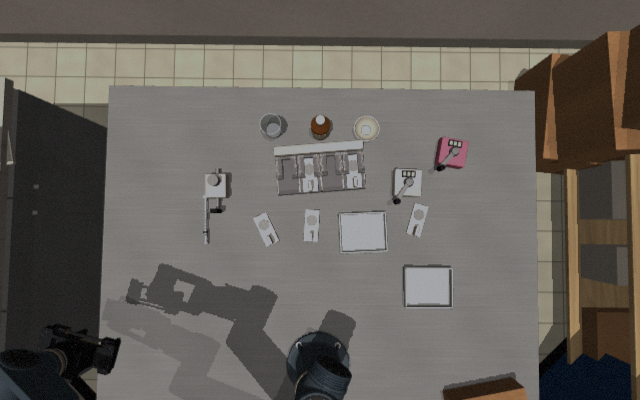

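View pics/scene0.png

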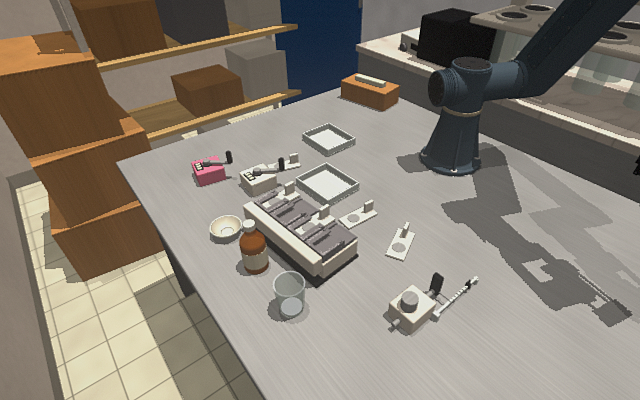

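View pics/wrist0.png

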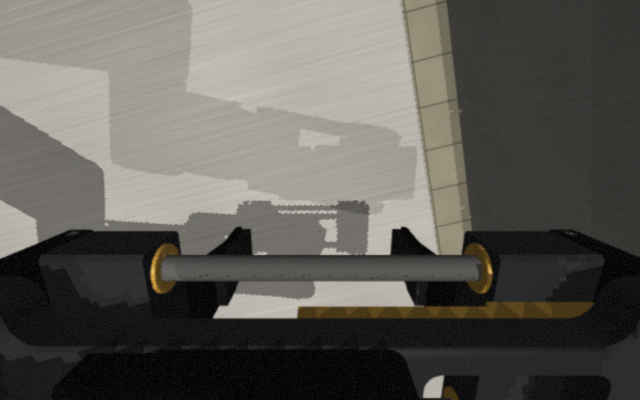

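The top view shows three fresh plates at (265,230), (312,225) and (418,220). There are spent plates in docks at (310,172) and (353,168).

- **Trays:** two candidates, at (362,231) and (428,287). Robot left is image left, so I take (362,231).
- **Levers:** the white counter is at (407,183). The pink one at (452,155) is a decoy.
- **Pump:** at (215,190).

Next is a close crop to check these choices.

```bash
python3 - <<'E'
import cv2
i=cv2.imread("pics/top0.png")
cv2.imwrite("pics/c1.png",cv2.resize(i[105:255,190:340],None,fx=4,fy=4,interpolation=cv2.INTER_CUBIC))
cv2.imwrite("pics/c2.png",cv2.resize(i[105:255,330:480],None,fx=4,fy=4,interpolation=cv2.INTER_CUBIC))
i=cv2.imread("pics/scene0.png")
cv2.imwrite("pics/c3.png",cv2.resize(i[140:340,180:440],None,fx=3,fy=3,interpolation=cv2.INTER_CUBIC))
E
```

```text
(no output)
```

View pics/c1.png

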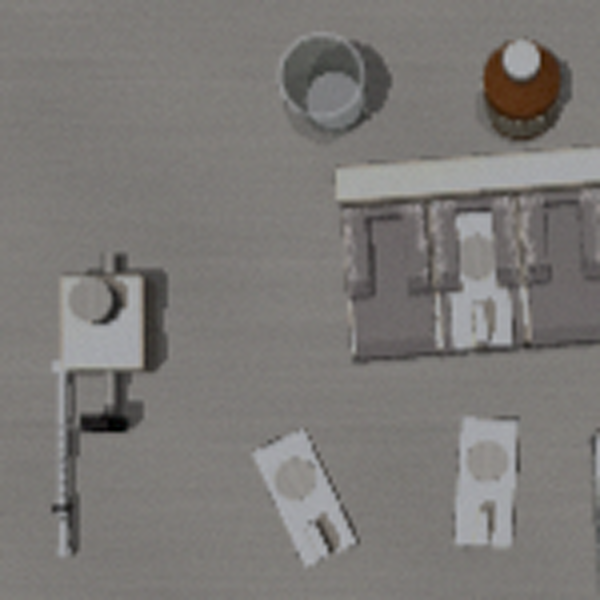

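View pics/c2.png

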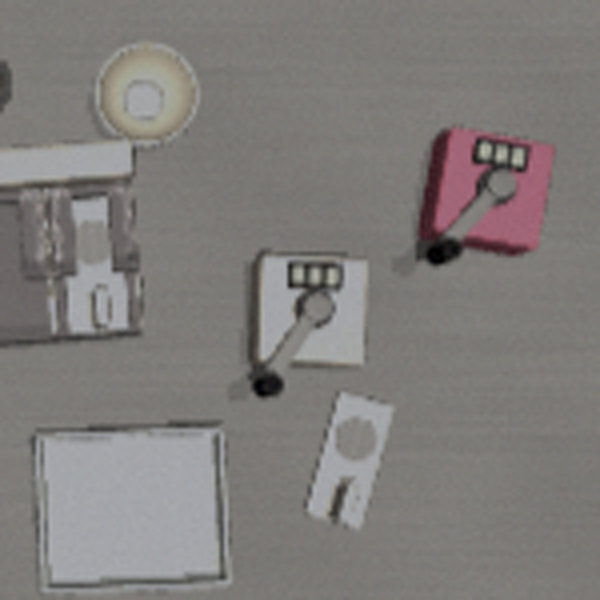

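View pics/c3.png

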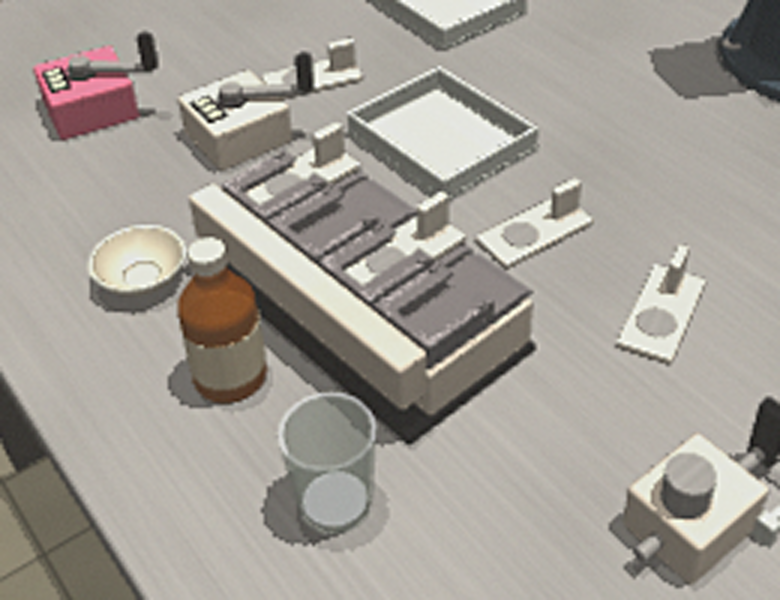

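```bash
cat > h.py <<'E'
import numpy as np, cv2
from rig import bot
def ray(c,u,v):
    d=c["R"].T@np.array([(u-c["cx"])/c["fx"],(v-c["cy"])/c["fy"],1.]); o=-c["R"].T@np.array(c["t"]); return o,d
def pix(c,u,v,z):
    o,d=ray(c,u,v); return o+d*(z-o[2])/d[2]
def proj(c,X):
    p=np.array(c["R"])@np.array(X)+np.array(c["t"]); return np.array([c["fx"]*p[0]/p[2]+c["cx"],c["fy"]*p[1]/p[2]+c["cy"]])
def cap(n,name=None):
    c=bot.capture(n); c["R"]=np.array(c["R"]);c["t"]=np.array(c["t"])
    if name: cv2.imwrite(f"pics/{name}.png",c["img"][:,:,::-1])
    return c
def tri(c1,p1,c2,p2):
    o1,d1=ray(c1,*p1);o2,d2=ray(c2,*p2)
    A=np.stack([d1,-d2],1);s=np.linalg.lstsq(A,o2-o1,rcond=None)[0]
    a=o1+d1*s[0];b=o2+d2*s[1]; return (a+b)/2,np.linalg.norm(a-b)
def delta(target,yawclose=None):
    "shift in tool axes (cm) to bring TCP to target; remaining turn about tool y (rad) so tool z makes angle yawclose (deg) in world"
    s=bot.read_state();R=np.array(s["tcp_rot"]);p=np.array(s["position"])
    d=R.T@(np.array(target)-p)*100
    out=[d.round(2)]
    if yawclose is not None:
        a=np.radians(yawclose);zc=np.array([np.cos(a),np.sin(a),0]);yc=np.array([0,0,-1.]);xc=np.cross(yc,zc)
        G=np.stack([xc,yc,zc],1)
        from scipy.spatial.transform import Rotation as Ro
        out.append(Ro.from_matrix(R.T@G).as_rotvec().round(3))
    return out
E
python3 - <<'E'
from h import *
c=cap("top"); g=cv2.cvtColor(c["img"],cv2.COLOR_RGB2GRAY); 
m=(g>165).astype(np.uint8)
for zt in [0]:
    cs,_=cv2.findContours(m,cv2.RETR_EXTERNAL,cv2.CHAIN_APPROX_NONE)
    for k in cs:
        a=cv2.contourArea(k)
        if a<60 or a>4000: continue
        M=k.reshape(-1,2).mean(0)
        if not(100<M[1]<330 and 180<M[0]<480): continue
        z=.008
        W=np.array([pix(c,u,v,z)[:2]*1000 for u,v in k.reshape(-1,2)],np.float32)
        r=cv2.minAreaRect(W); print(M.round(),a,"ctr",np.round(r[0],1),"size",np.round(r[1],1),"ang",round(r[2],1))
w=cap("wrist"); print("wrist cam",-w["R"].T@w["t"], bot.read_state()["tcp_rot"])
for n,u,v,z in [("pump corner nl",205,173,.05),("handle",216,210.5,.072),("marker",205.5,232,.041),("levhinge",409.5,182,.06),("post",397,201,.1),("sill L",278,195,.07),("sillR",365,188,.07),("beaker",272,130,0),("reag",320,137,0),("dish",366,130,0)]:
    print(n,pix(c,u,v,z).round(4))
E
```

```text
[429. 286.] 742.0 ctr [ 262.8 -370. ] size [114.6 137.3] ang 0.7
[365. 232.] 736.5 ctr [ 445.4 -147.6] size [117.5 140.1] ang 2.8
wrist cam [0.07852176 0.62347622 0.38526594] [[ 9.71396206e-01 -3.76423956e-04  2.37464249e-01]
 [-2.37464505e-01 -9.43254279e-04  9.71395758e-01]
 [-1.41667466e-04 -9.99999484e-01 -1.00566096e-03]]
pump corner nl [0.6347 0.3825 0.05  ]
handle [0.5094 0.3362 0.072 ]
marker [0.438  0.3784 0.041 ]
levhinge [ 0.6116 -0.2977  0.06  ]
post [ 0.5459 -0.2482  0.1   ]
sill L [0.5626 0.1351 0.07  ]
sillR [ 0.589  -0.1495  0.07  ]
beaker [0.7949 0.1685 0.    ]
reag [7.722e-01 4.000e-04 0.000e+00]
dish [ 0.7988 -0.16    0.    ]
```

```bash
python3 - <<'E'
from h import *
print(delta([.62,.03,.33],95))
E
```

```text
[array([ 59.52,  -3.79, -44.84]), array([ 0.001, -0.327, -0.   ])]
```

```bash
python3 -m pendant '[[[2.98,-0.19,-2.24],[0,0,0],0],[[2.98,-0.19,-2.24],[0,0,0],0],[[2.98,-0.19,-2.24],[0,0,0],0],[[2.98,-0.19,-2.24],[0,0,0],0],[[2.98,-0.19,-2.24],[0,0,0],0],[[2.98,-0.19,-2.24],[0,0,0],0],[[2.98,-0.19,-2.24],[0,0,0],0],[[2.98,-0.19,-2.24],[0,0,0],0],[[2.98,-0.19,-2.24],[0,0,0],0],[[2.98,-0.19,-2.24],[0,0,0],0],[[2.98,-0.19,-2.24],[0,0,0],0],[[2.98,-0.19,-2.24],[0,0,0],0],[[2.98,-0.19,-2.24],[0,0,0],0],[[2.98,-0.19,-2.24],[0,0,0],0],[[2.98,-0.19,-2.24],[0,0,0],0],[[2.98,-0.19,-2.24],[0,0,0],0],[[2.98,-0.19,-2.24],[0,0,0],0],[[2.98,-0.19,-2.24],[0,0,0],0],[[2.98,-0.19,-2.24],[0,0,0],0],[[2.98,-0.19,-2.24],[0,0,0],0]]' && python3 -m pendant '[[[0,0,0],[0,-0.11,0],0],[[0,0,0],[0,-0.11,0],0],[[0,0,0],[0,-0.107,0],0],[[0,0,0],[0,0,0],0],[[0,0,0],[0,0,0],0],[[0,0,0],[0,0,0],0]]'
python3 - <<'E'
from h import *
cap("wrist","w1"); print(delta([.62,.03,.33],95))
E
```

```text
time_s: 1.92
position: [0.6218, 0.0287, 0.3302]
tcp_rot: [[0.971, -0.0, 0.238], [-0.238, 0.0, 0.971], [-0.0, -1.0, 0.0]]
force: [1.1, 0.4, 0.4]
opening: 1.001
time_s: 2.42
position: [0.6208, 0.0306, 0.3302]
tcp_rot: [[0.996, -0.0, -0.085], [0.085, 0.0, 0.996], [-0.0, -1.0, 0.0]]
force: [0.3, -0.1, -0.8]
opening: 1.001
[array([-0.09,  0.03, -0.05]), array([-0.   , -0.002, -0.   ])]
```

View pics/w1.png

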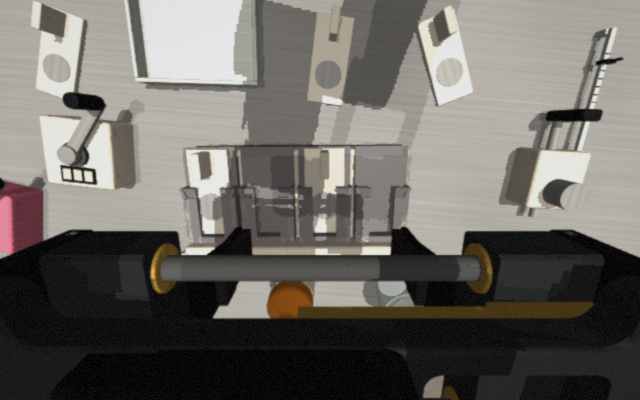

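The wrist view shows the magazine front edge running from (184,148) to (408,146), with four docks. The spent plates are in the 1st and 3rd docks from the image left, and the fresh plates are at (57,50), (330,55) and (445,55). Zooming in to measure.

```bash
python3 - <<'E'
import cv2
i=cv2.imread("pics/w1.png")
cv2.imwrite("pics/c4.png",cv2.resize(i[130:260,170:425],None,fx=3,fy=3,interpolation=cv2.INTER_CUBIC))
cv2.imwrite("pics/c5.png",cv2.resize(i[0:115,280:480],None,fx=4,fy=4,interpolation=cv2.INTER_CUBIC))
cv2.imwrite("pics/c6.png",cv2.resize(i[0:200,0:270],None,fx=2.9,fy=2.9,interpolation=cv2.INTER_CUBIC))
cv2.imwrite("pics/c7.png",cv2.resize(i[20:220,500:640],None,fx=3,fy=3,interpolation=cv2.INTER_CUBIC))
E
```

```text
(no output)
```

View pics/c4.png

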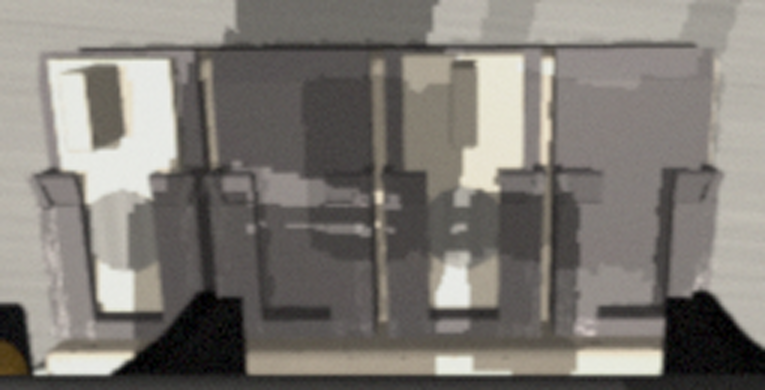

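View pics/c5.png

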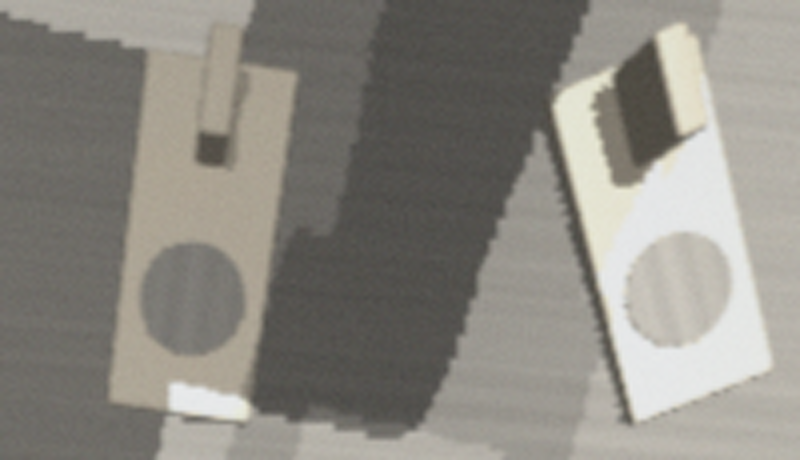

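View pics/c6.png

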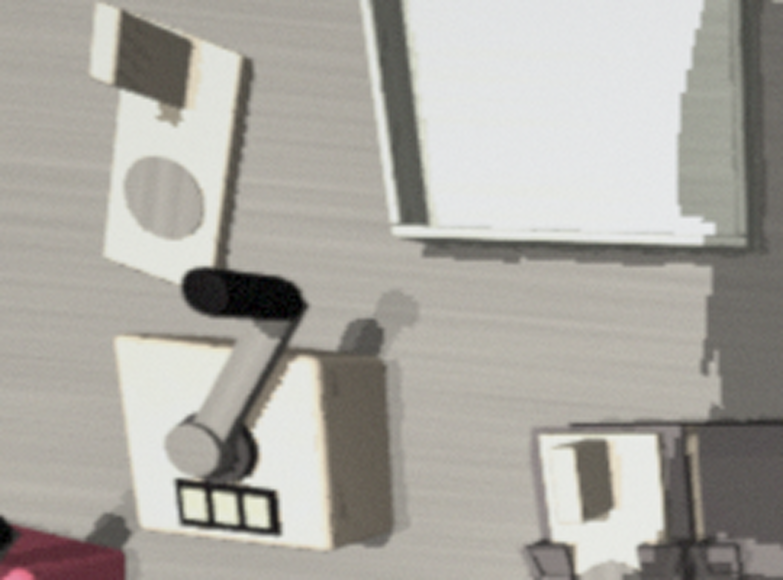

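View pics/c7.png

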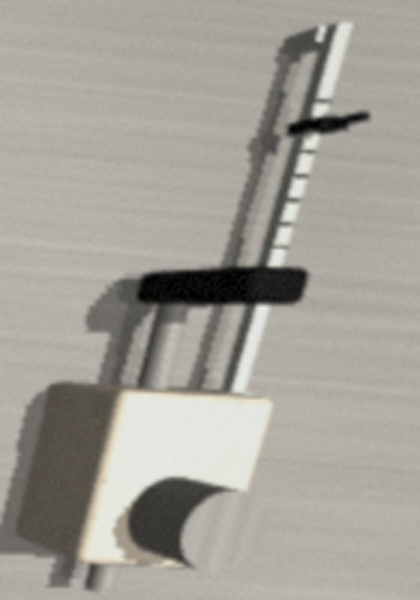

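```bash
cat > m1.py <<'E'
from h import *
import pickle
c=cap("wrist"); pickle.dump(c,open("w1.pkl","wb"))
def P(crop,u,v,z):
    s,ox,oy={4:(3,170,130),5:(4,280,0),6:(2.9,0,0),7:(3,500,20)}[crop]
    return pix(c,(u+.5)/s-.5+ox,(v+.5)/s-.5+oy,z)*1000
def yaw(a,b): d=b-a; return np.degrees(np.arctan2(d[1],d[0])).round(1)
pr=lambda n,*p: print(n,*[x[:2].round(1) if hasattr(x,'__len__') else x for x in p])
pr("finA",P(4,79,109,113)); pr("finC",P(4,463,104,113))
E
sed -i 's/,z)\*1000/,z\/1000)*1000/' m1.py
cat >> m1.py <<'E'
a,b=P(4,80,48,70),P(4,697,45,70); pr("sillfront",a,b,"yaw",yaw(b,a)+90)
a,b=P(4,52,172,88),P(4,700,168,88); pr("lips front",a,b,yaw(b,a)+90)
pr("dividers",P(4,206,50,88),P(4,377,50,88),P(4,547,50,88))
q=[P(5,u,v,8) for u,v in [(147,50),(298,72),(248,422),(108,402)]]; pr("F2",sum(q)/4,yaw(q[0],q[3]),yaw(q[1],q[2])); pr(" fin",P(5,222,78,43),"top edge ends",yaw(P(5,227,25,43),P(5,217,131,43)))
q=[P(5,u,v,8) for u,v in [(552,93),(632,422),(773,370)]]; pr("F1",(q[0]+q[2])/2,yaw(q[0],q[1])); pr(" fin",P(5,681,81,43))
q=[P(6,u,v,8) for u,v in [(245,55),(218,285),(103,258)]]; pr("F3",(q[0]+q[2])/2,yaw(q[0],q[1])); pr(" fin",P(6,104,43,43))
a,b=P(6,392,237,30),P(6,747,246,30); pr("tray far edge",a,b,yaw(b,a)+90)
q=[P(6,u,v,50) for u,v in [(117,337),(322,358),(333,549),(138,527)]]; pr("counter",sum(q)/4,yaw(q[0],q[3]))
pr("pivot",P(6,192,447,70)); pr("post",P(6,207,291,101),P(6,285,300,61))
pr("handle",P(7,277,285,72)); pr("mark",P(7,333,123,41),P(7,310,127,21)); a,b=P(7,333,30,21),P(7,245,380,21);pr("rail",yaw(a,b),a,b)
pr("pump front edge",P(7,120,392,50),P(7,272,402,50),yaw(P(7,120,392,50),P(7,272,402,50))-90)
E
python3 m1.py
```

```text
finA [ 606.6 -110.5]
finC [592.5  31.1]Traceback (most recent call last):
  File "m1.py", line 10, in <module>
    a,b=P(4,80,48,70),P(4,697,45,70); pr("sillfront",a,b,"yaw",yaw(b,a)+90)
                                      ~~^^^^^^^^^^^^^^^^^^^^^^^^^^^^^^^^^^^
  File "m1.py", line 8, in <lambda>
    pr=lambda n,*p: print(n,*[x[:2].round(1) if hasattr(x,'__len__') else x for x in p])
                              ^^^^^^^^^^^
AttributeError: 'str' object has no attribute 'round'. Did you mean: 'count'?
```

```bash
sed -i "s/hasattr(x,'__len__')/isinstance(x,np.ndarray)/" m1.py; sed -i 's/c=cap("wrist"); pickle.dump(c,open("w1.pkl","wb"))/c=cap("wrist")/' m1.py; python3 m1.py
```

```text
finA [ 606.7 -110.5]
finC [592.6  31.1]
sillfront [ 589.1 -127.9] [565.9 126.3] yaw 5.200000000000003
lips front [ 638.2 -133.1] [613.8 130.3] 5.299999999999997
dividers [583.6 -70.9] [577.8  -3.9] [572.   62.7]
F2 [466.3  28.4] -2.5 -2.5
 fin [427.9  30.5] top edge ends -0.4
F1 [450.4 185. ] 25.1
 fin [416.8 167.4]
F3 [ 490.8 -334.9] -14.6
 fin [ 453.9 -325.6]
tray far edge [ 517.5 -222.4] [507.5 -63.3] 3.5999999999999943
counter [ 614.9 -292. ] -3.5
pivot [ 613.3 -290.7]
post [ 548.2 -248.7] [ 548.9 -250.2]
handle [511.  347.2]
mark [443. 377.] [439.8 385.9]
rail 4.4 [402.3 382.5] [548.6 393.6]
pump front edge [558.4 314. ] [556.9 382. ] 1.2999999999999972
```

```bash
python3 - <<'E'
from h import *
print(delta([.6065,-.111,.213],95.4))
E
```

```text
[array([ -2.65,  11.73, -13.98]), array([ 0.   , -0.008,  0.   ])]
```

```bash
python3 -m pendant '[[[-0.44,1.95,-2.33],[0,0,0],0.45],[[-0.44,1.95,-2.33],[0,0,0],0.45],[[-0.44,1.95,-2.33],[0,0,0],0.45],[[-0.44,1.95,-2.33],[0,0,0],0.45],[[-0.44,1.95,-2.33],[0,0,0],0.45],[[-0.45,1.98,-2.33],[0,-0.008,0],0.45],[[0,0,0],[0,0,0],0.45],[[0,0,0],[0,0,0],0.45],[[0,0,0],[0,0,0],0.45]]'
python3 - <<'E'
from h import *
c=cap("wrist","w2"); print(delta([.6065,-.111,.153],95.4))
print(proj(c,[.6065,-.111,.113]))
E
```

```text
time_s: 3.32
position: [0.607, -0.1109, 0.2133]
tcp_rot: [[0.996, 0.001, -0.094], [0.094, 0.0, 0.996], [0.001, -1.0, 0.0]]
force: [0.5, 0.7, -0.0]
opening: 0.562
[array([-0.1 ,  6.08, -0.04]), array([0.   , 0.001, 0.002])]
[321.56604509 224.15190422]
```

View pics/w2.png

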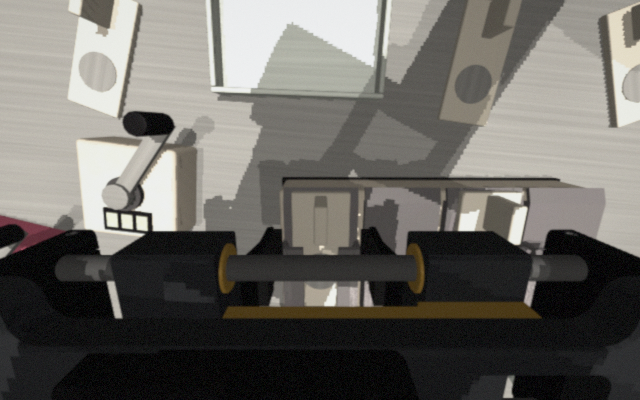

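```bash
python3 - <<'E'
import cv2
i=cv2.imread("pics/w2.png")
cv2.imwrite("pics/c8.png",cv2.resize(i[170:260,260:420],None,fx=5,fy=5,interpolation=cv2.INTER_CUBIC))
from h import *
c=cap("wrist")
for p in [(-15,-5),(-15,5),(15,-5),(15,5)]:
    import math
    a=math.radians(5.4); x=.6065+(p[0]*math.cos(a)-p[1]*math.sin(a))/1000; y=-.111+(p[0]*math.sin(a)+p[1]*math.cos(a))/1000
    q=proj(c,[x,y,.113]); print(q, (q-[260,170])*5)
E
```

```text
[314.2474967  203.78813091] [271.23748349 168.94065453]
[328.11792461 203.80826276] [340.58962306 169.04131382]
[314.44271655 242.25151603] [272.21358275 361.25758013]
[327.78760479 242.27029187] [338.93802395 361.35145936]
```

View pics/c8.png

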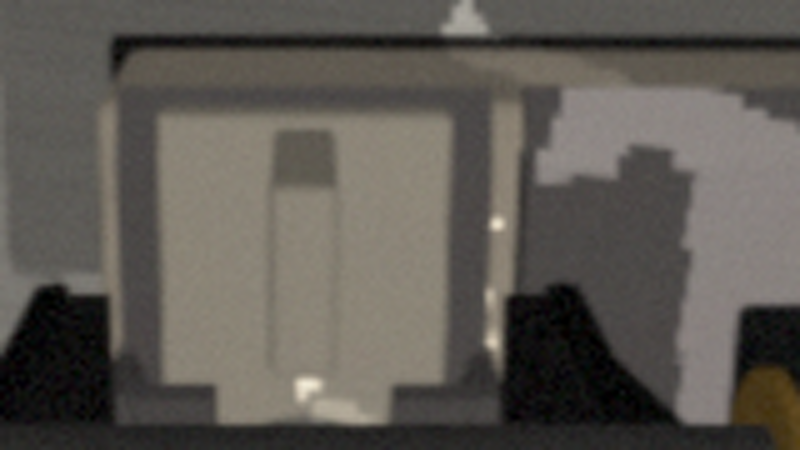

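Fin A is centred between the jaws (crop column 305, predicted 305). Descending to grip it.

```bash
python3 -m pendant '[[[0.03,2.0,-0.02],[0,0,0],0.45],[[0.03,2.0,-0.02],[0,0,0],0.45],[[0.03,2.0,0],[0,0,0],0.45],[[0,0,0],[0,0,0],0.45],[[0,0,0],[0,0,0],0.45]]' && python3 -m pendant '[[[0,0,0],[0,0,0],1],[[0,0,0],[0,0,0],1],[[0,0,0],[0,0,0],1],[[0,0,0],[0,0,0],1],[[0,0,0],[0,0,0],1],[[0,0,0],[0,0,0],1]]'; python3 -c "
from h import *
s=bot.read_state();print(s['position'],s['force'],s['moment'],s['opening'])"
```

```text
time_s: 3.83
position: [0.6076, -0.1104, 0.1531]
tcp_rot: [[0.995, -0.001, -0.096], [0.096, 0.0, 0.995], [-0.001, -1.0, 0.0]]
force: [0.2, -0.1, 0.2]
opening: 0.55
time_s: 4.33
position: [0.6078, -0.1116, 0.1534]
tcp_rot: [[0.995, 0.001, -0.095], [0.095, -0.0, 0.995], [0.001, -1.0, -0.0]]
force: [0.4, 1.0, 0.3]
opening: 0.181
[ 0.60779187 -0.11162289  0.15340146] [0.38359927 1.0201042  0.30899143] [ 0.06800809 -0.00517114  0.01354351] 0.18108120320332663
```

```bash
python3 -m pendant '[[[0,0,0],[0,0,0],1],[[0,0,0],[0,0,0],1],[[0,0,0],[0,0,0],1],[[0,0,0],[0,0,0],1],[[0,0,0],[0,0,0],1]]'
```

```text
time_s: 4.75
position: [0.6077, -0.1116, 0.1532]
tcp_rot: [[0.995, 0.0, -0.095], [0.095, -0.0, 0.995], [0.0, -1.0, -0.0]]
force: [-0.5, -1.0, 3.0]
opening: 0.113
```

```bash
python3 -m pendant '[[[-0.5,0,0],[0,0,0],1],[[-1,0,0],[0,0,0],1],[[-1,0,0],[0,0,0],1],[[-1,0,0],[0,0,0],1]]' && python3 -m pendant '[[[-1.5,0,0],[0,0,0],1],[[-1.5,0,0],[0,0,0],1],[[-1.5,0,0],[0,0,0],1],[[-1,-0.5,0],[0,0,0],1],[[0,-2,0],[0,0,0],1],[[0,-2.5,0],[0,0,0],1],[[0,0,0],[0,0,0],1]]'; python3 - <<'E'
from h import *
import math
t=math.radians(3.3);X=np.array([math.cos(t),math.sin(t)]);Y=np.array([-X[1],X[0]]);C=np.array([.445,-.147])
for s in(-1,1): 
    p=C-.038*X+s*.036*Y; print(p, delta([*p,.19],93.3))
E
```

```text
time_s: 5.08
position: [0.573, -0.115, 0.1531]
tcp_rot: [[0.995, 0.002, -0.095], [0.095, -0.0, 0.995], [0.002, -1.0, -0.001]]
force: [1.2, 0.6, 0.8]
opening: 0.117
time_s: 5.67
position: [0.5196, -0.121, 0.2065]
tcp_rot: [[0.995, 0.006, -0.095], [0.095, -0.003, 0.995], [0.006, -1.0, -0.004]]
force: [1.2, -0.6, -1.7]
opening: 0.112
[ 0.40913532 -0.18512774] [array([-11.62,   1.6 ,  -5.33]), array([0.004, 0.038, 0.006])]
[ 0.40499071 -0.11324713] [array([-11.34,   1.57,   1.86]), array([0.004, 0.038, 0.006])]
```

```bash
python3 -m pendant '[[[-2.9,0,-1.33],[0,0,0],1],[[-2.9,0,-1.33],[0,0,0],1],[[-2.9,0,-1.33],[0,0,0],1],[[-2.9,0,-1.34],[0.004,0.038,0.006],1],[[0,0,0],[0,0,0],1],[[0,0,0],[0,0,0],1],[[0,0,0],[0,0,0],1]]'; python3 - <<'E'
from h import *
c=cap("wrist","w3"); print(delta([.4091,-.1851,.09],93.3))
E
```

```text
time_s: 6.25
position: [0.408, -0.1844, 0.2029]
tcp_rot: [[0.998, -0.006, -0.057], [0.057, 0.003, 0.998], [-0.005, -1.0, 0.004]]
force: [0.5, -0.0, -0.6]
opening: 0.116
[array([ 0.12, 11.29, -0.13]), array([-0.003,  0.   , -0.005])]
```

View pics/w3.png

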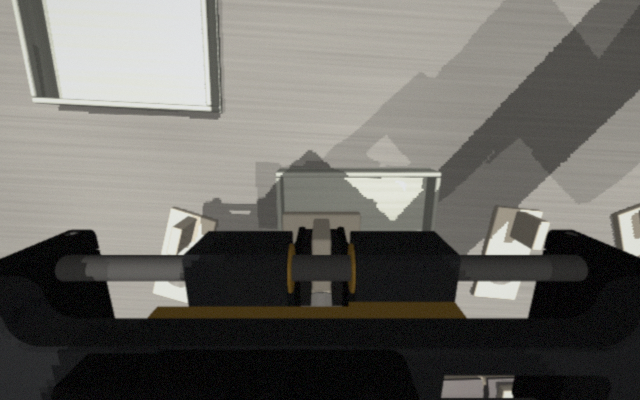

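```bash
python3 - <<'E'
from h import *
c=cap("wrist")
for p in [(277,170),(441,171)]: print(pix(c,*p,.03))
for p in [(283,212),(359,212)]: print(pix(c,*p,.126))
E
```

```text
[ 0.381059  -0.2277713  0.03     ]
[ 0.37301356 -0.07073981  0.03      ]
[ 0.39201275 -0.20960329  0.126     ]
[ 0.38926389 -0.16121386  0.126     ]
```

```bash
python3 -m pendant '[[[0.1,3.5,-0.1],[-0.003,0,-0.005],1],[[0,3.5,0],[0,0,0],1],[[0,2.5,0],[0,0,0],1],[[0,1,0],[0,0,0],1],[[0,0.5,0],[0,0,0],1],[[0,0,0],[0,0,0],1],[[0,0,0],[0,0,0],1]]'
```

```text
time_s: 6.93
position: [0.4092, -0.1848, 0.0931]
tcp_rot: [[0.998, -0.001, -0.058], [0.058, 0.0, 0.998], [-0.0, -1.0, 0.0]]
force: [-0.4, -0.2, -0.4]
opening: 0.114
```

```bash
python3 -m pendant '[[[0,0.2,0],[0,0,0],1],[[0,0.2,0],[0,0,0],1],[[0,0,0],[0,0,0],1]]' && python3 -m pendant '[[[0,0,0],[0,0,0],0.6],[[0,0,0],[0,0,0],0.6],[[0,0,0],[0,0,0],0.6],[[0,0,0],[0,0,0],0.6],[[0,-2,0],[0,0,0],0.6],[[0,-3,0],[0,0,0],0.55],[[0,-3,0],[0,0,0],0.5],[[0,-3,0],[0,0,0],0.45],[[0,-2,0],[0,0,0],0.45]]'; python3 - <<'E'
from h import *
c=cap("wrist","w4")
print(delta([.5934,.0325,.213],95.4))
E
```

```text
time_s: 7.18
position: [0.4088, -0.1851, 0.0894]
tcp_rot: [[0.998, 0.0, -0.057], [0.057, -0.0, 0.998], [0.0, -1.0, -0.0]]
force: [-0.5, 0.5, -1.8]
opening: 0.109
time_s: 7.93
position: [0.4088, -0.1853, 0.2214]
tcp_rot: [[0.998, 0.001, -0.057], [0.057, -0.001, 0.998], [0.001, -1.0, -0.001]]
force: [0.7, -0.5, -0.2]
opening: 0.53
[array([19.54,  1.09, 20.78]), array([ 0.005, -0.037,  0.005])]
```

View pics/w4.png

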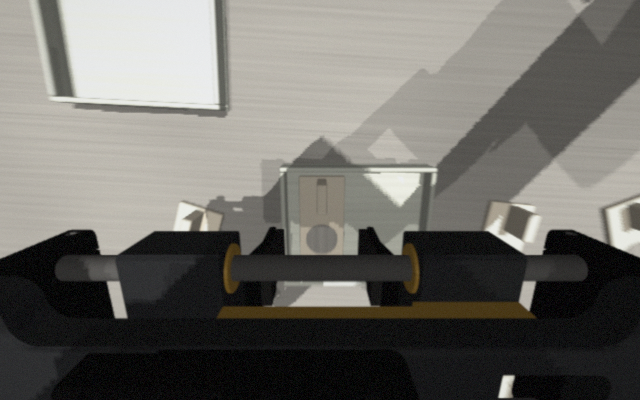

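The plate lies flat in the tray's right half, with its fin at (321,195). On to the second spent plate.

```bash
python3 -m pendant '[[[2.44,0.13,2.59],[0,0,0],0.45],[[2.44,0.13,2.59],[0,0,0],0.45],[[2.44,0.13,2.59],[0,0,0],0.45],[[2.44,0.13,2.59],[0,0,0],0.45],[[2.44,0.13,2.59],[0,0,0],0.45],[[2.44,0.13,2.59],[0,0,0],0.45],[[2.44,0.13,2.59],[0,0,0],0.45],[[2.44,0.13,2.59],[0.005,-0.037,0.005],0.45],[[0,0,0],[0,0,0],0.45],[[0,0,0],[0,0,0],0.45],[[0,0,0],[0,0,0],0.45]]'
python3 - <<'E'
from h import *
c=cap("wrist","w5"); cv2.imwrite("pics/c9.png",cv2.resize(c["img"][160:260,240:400,::-1],None,fx=5,fy=5,interpolation=cv2.INTER_CUBIC))
print(delta([.5945,.032,.153],95.4))
print((proj(c,[.595,.032,.113])-[240,160])*5)
E
```

```text
time_s: 8.9
position: [0.5906, 0.033, 0.2077]
tcp_rot: [[0.995, -0.009, -0.094], [0.095, 0.005, 0.996], [-0.008, -1.0, 0.006]]
force: [0.3, -0.4, -0.7]
opening: 0.55
[array([ 0.45,  5.49, -0.12]), array([-0.006, -0.001, -0.008])]
[394.031323   371.63594438]
```

View pics/c9.png

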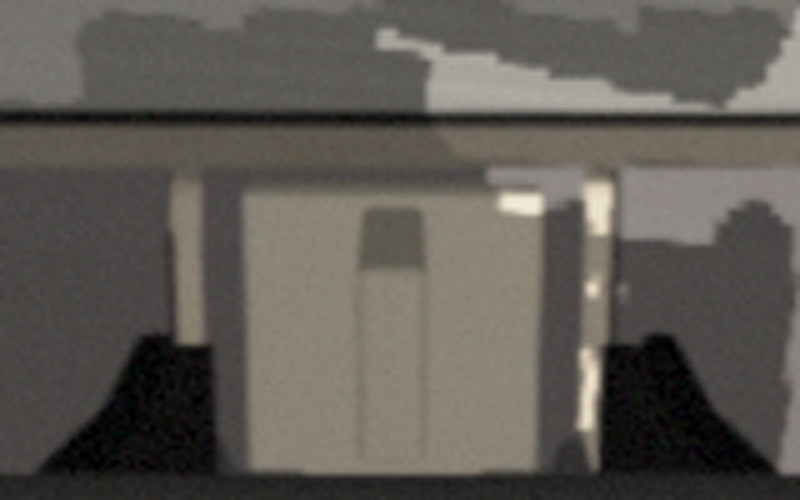

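```bash
python3 -m pendant '[[[0.25,1.8,-0.08],[-0.006,0,-0.008],0.45],[[0.1,1.8,-0.06],[0,0,0],0.45],[[0,1.8,0],[0,0,0],0.45],[[0,0,0],[0,0,0],0.7],[[0,0,0],[0,0,0],1],[[0,0,0],[0,0,0],1],[[0,0,0],[0,0,0],1],[[0,0,0],[0,0,0],1],[[0,0,0],[0,0,0],1],[[0,0,0],[0,0,0],1],[[0,0,0],[0,0,0],1],[[0,0,0],[0,0,0],1],[[0,0,0],[0,0,0],1]]'
```

```text
time_s: 10.03
position: [0.5954, 0.032, 0.1552]
tcp_rot: [[0.996, 0.003, -0.094], [0.094, 0.0, 0.996], [0.003, -1.0, -0.0]]
force: [-0.9, -0.9, 5.4]
opening: 0.116
```

```bash
python3 -m pendant '[[[-0.5,0,0],[0,0,0],1],[[-1,0,0],[0,0,0],1],[[-1,0,0],[0,0,0],1],[[-1,0,0],[0,0,0],1],[[-1.5,0,0],[0,0,0],1],[[-1.5,0,0],[0,0,0],1],[[-1.5,0,0],[0,0,0],1],[[-1,-0.5,0],[0,0,0],1],[[0,-2,0],[0,0,0],1],[[0,-2.5,0],[0,0,0],1],[[0,0,0],[0,0,0],1]]'; python3 - <<'E'
from h import *
print(delta([.405,-.1125,.2],93.2))
E
```

```text
time_s: 10.95
position: [0.5066, 0.0234, 0.2074]
tcp_rot: [[0.996, 0.008, -0.094], [0.094, -0.001, 0.996], [0.007, -1.0, -0.002]]
force: [0.6, 0.4, -0.7]
opening: 0.116
[array([-11.4 ,   0.68, -12.57]), array([0.001, 0.039, 0.007])]
```

```bash
python3 -m pendant '[[[-2.28,0.1,-2.51],[0,0,0],1],[[-2.28,0.1,-2.51],[0,0,0],1],[[-2.28,0.1,-2.51],[0,0,0],1],[[-2.28,0.1,-2.51],[0,0,0],1],[[-2.28,0.1,-2.5],[0.001,0.039,0.007],1],[[0,0,0],[0,0,0],1],[[0,0,0],[0,0,0],1],[[0,0,0],[0,0,0],1]]'; python3 - <<'E'
from h import *
c=cap("wrist","w6"); print(delta([.405,-.1125,.09],93.2))
E
```

```text
time_s: 11.62
position: [0.4037, -0.1119, 0.1988]
tcp_rot: [[0.999, -0.006, -0.054], [0.054, 0.001, 0.999], [-0.005, -1.0, 0.002]]
force: [-0.5, 0.9, -0.3]
opening: 0.117
[array([ 0.15, 10.89, -0.13]), array([-0.001,  0.   , -0.005])]
```

View pics/w6.png

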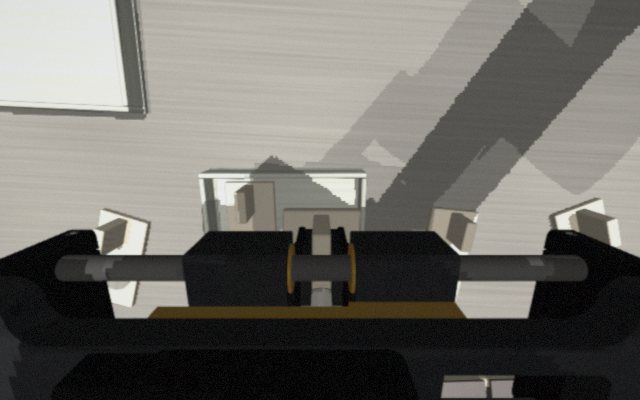

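```bash
python3 -m pendant '[[[0.15,3.5,-0.13],[-0.001,0,-0.005],1],[[0,3.5,0],[0,0,0],1],[[0,2.3,0],[0,0,0],1],[[0,1,0],[0,0,0],1],[[0,0.3,0],[0,0,0],1],[[0,0.1,0],[0,0,0],1],[[0,0,0],[0,0,0],1],[[0,0,0],[0,0,0],1]]'
```

```text
time_s: 12.33
position: [0.4059, -0.113, 0.0928]
tcp_rot: [[0.998, 0.002, -0.056], [0.056, -0.001, 0.998], [0.002, -1.0, -0.001]]
force: [0.1, 0.3, -1.8]
opening: 0.111
```

```bash
python3 -m pendant '[[[0,0.15,0],[0,0,0],1],[[0,0,0],[0,0,0],1],[[0,0,0],[0,0,0],0.6],[[0,0,0],[0,0,0],0.6],[[0,0,0],[0,0,0],0.6],[[0,0,0],[0,0,0],0.6],[[0,-2,0],[0,0,0],0.6],[[0,-3,0],[0,0,0],0.55],[[0,-3,0],[0,0,0],0.5],[[0,-3,0],[0,0,0],0.45],[[0,-2,0],[0,0,0],0.45],[[0,0,0],[0,0,0],0.45]]'; python3 - <<'E'
from h import *
c=cap("wrist","w7")
c=cap("top","t7")
print(delta([.42,.03,.2],87))
E
```

```text
time_s: 13.33
position: [0.4068, -0.1141, 0.224]
tcp_rot: [[0.998, 0.007, -0.055], [0.055, -0.004, 0.998], [0.007, -1.0, -0.005]]
force: [0.6, -0.4, -1.1]
opening: 0.54
[array([ 2.26,  2.1 , 14.22]), array([0.001, 0.107, 0.002])]
```

View pics/w7.png

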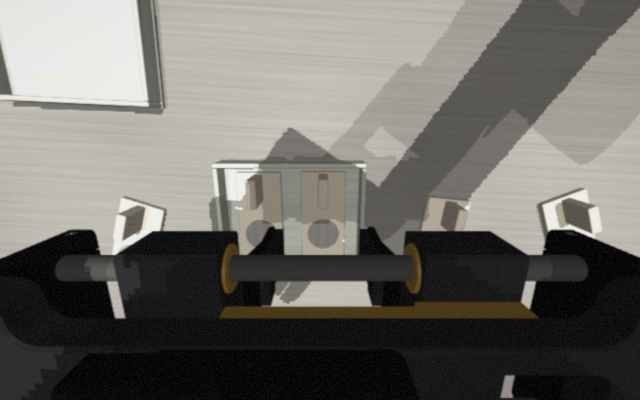

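View pics/t7.png

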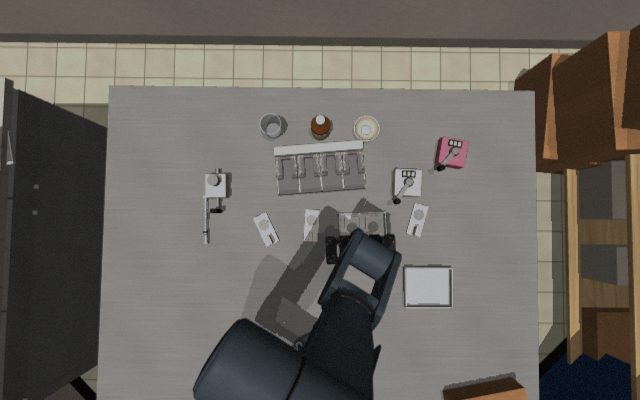

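Both spent plates lie flat in the tray, and the magazine is empty. Next is fresh plate F2.

```bash
python3 -m pendant '[[[0.7,0.4,3.55],[0,0,0],0.45],[[0.7,0.4,3.55],[0,0,0],0.45],[[0.7,0.4,3.55],[0,0,0],0.45],[[0.7,0.4,3.55],[0.001,0.1,0.002],0.45],[[0,0,0],[0,0,0],0.45],[[0,0,0],[0,0,0],0.45],[[0,0,0],[0,0,0],0.45]]'
python3 - <<'E'
from h import *
c=cap("wrist","w8"); cv2.imwrite("pics/c10.png",cv2.resize(c["img"][140:260,240:400,::-1],None,fx=5,fy=5,interpolation=cv2.INTER_CUBIC))
print(delta([.428,.0305,.083],87.5))
print((proj(c,[.428,.0305,.043])-[240,140])*5)
E
```

```text
time_s: 14.02
position: [0.4246, 0.0294, 0.2036]
tcp_rot: [[0.999, -0.004, 0.041], [-0.041, 0.001, 0.999], [-0.005, -1.0, 0.001]]
force: [0.7, -0.4, 0.3]
opening: 0.548
[array([ 0.35, 12.08,  0.18]), array([-0.001,  0.001, -0.004])]
[413.2379381  333.59501781]
```

View pics/c10.png

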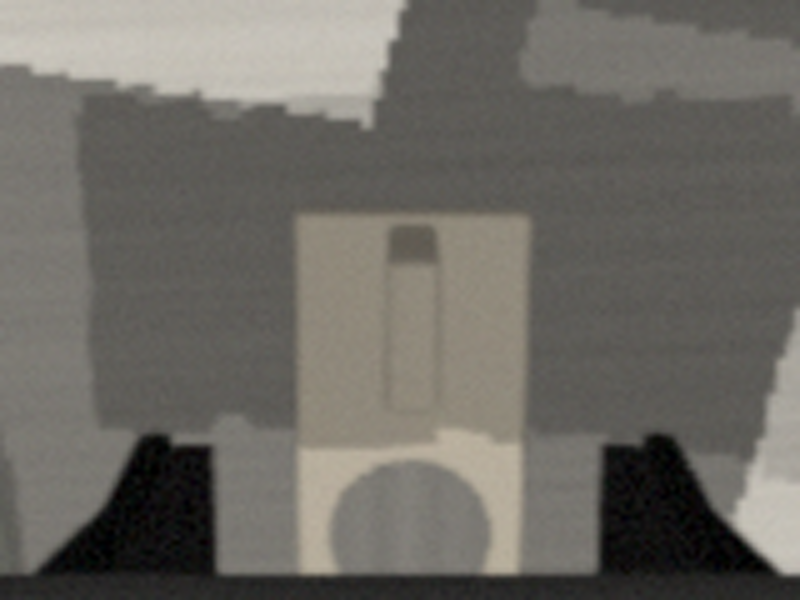

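```bash
python3 -m pendant '[[[0.15,3.5,0.08],[-0.001,0,-0.004],0.45],[[0.1,3.5,0.08],[0,0,0],0.45],[[0.1,3,0],[0,0,0],0.45],[[0,1.5,0],[0,0,0],0.45],[[0,0.5,0],[0,0,0],0.45],[[0,0,0],[0,0,0],0.7],[[0,0,0],[0,0,0],1],[[0,0,0],[0,0,0],1],[[0,0,0],[0,0,0],1],[[0,0,0],[0,0,0],1],[[0,0,0],[0,0,0],1],[[0,0,0],[0,0,0],1],[[0,0,0],[0,0,0],1],[[0,0,0],[0,0,0],1],[[0,0,0],[0,0,0],1]]'
```

```text
time_s: 15.32
position: [0.4291, 0.0309, 0.0853]
tcp_rot: [[0.999, 0.003, 0.043], [-0.043, -0.0, 0.999], [0.003, -1.0, -0.0]]
force: [0.1, -0.4, 6.8]
opening: 0.112
```

```bash
python3 -m pendant '[[[0,-2,0],[0,0,0],1],[[0,-3.5,0],[0,0,0],1],[[0,-3.5,0],[0,0,0],1],[[0,-1.7,0],[0,0,0],1],[[0,0,0],[0,0,0],1],[[0,0,0],[0,0,0],1]]'; python3 - <<'E'
from h import *
print(delta([.5108,.0240,.185],95.4))
E
```

```text
time_s: 15.82
position: [0.4288, 0.031, 0.1923]
tcp_rot: [[0.999, 0.004, 0.042], [-0.042, -0.001, 0.999], [0.004, -1.0, -0.001]]
force: [-0.9, 0.6, -1.9]
opening: 0.108
[array([ 8.22,  0.76, -0.35]), array([ 0.001, -0.137,  0.004])]
```

```bash
python3 -m pendant '[[[2.74,0,-0.12],[0,0,0],1],[[2.74,0,-0.12],[0,0,0],1],[[2.74,0,-0.12],[0,-0.068,0.002],1],[[0,0,0],[0.001,-0.068,0.002],1],[[0,0,0],[0,0,0],1],[[0,0,0],[0,0,0],1]]'; python3 - <<'E'
from h import *
c=cap("wrist","w9"); cv2.imwrite("pics/c11.png",cv2.resize(c["img"][140:300,220:420,::-1],None,fx=4,fy=4,interpolation=cv2.INTER_CUBIC))
cap("scene","s9"); 
print(delta([.5108,.0240,.1561],95.4))
E
```

```text
time_s: 16.32
position: [0.5088, 0.0241, 0.1897]
tcp_rot: [[0.996, -0.008, -0.091], [0.091, 0.002, 0.996], [-0.008, -1.0, 0.002]]
force: [-1.0, 0.7, -1.1]
opening: 0.115
[array([ 0.24,  3.43, -0.04]), array([-0.002, -0.002, -0.007])]
```

View pics/w9.png

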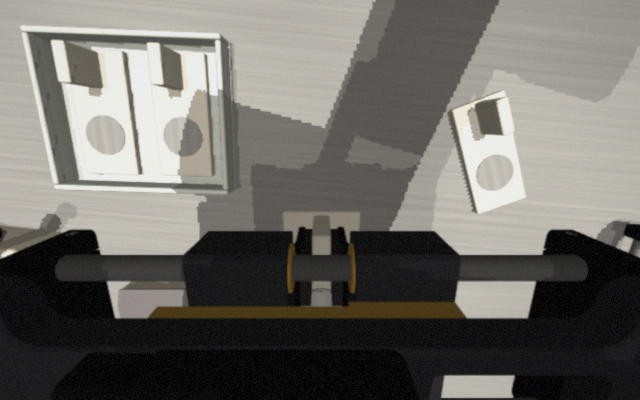

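View pics/s9.png

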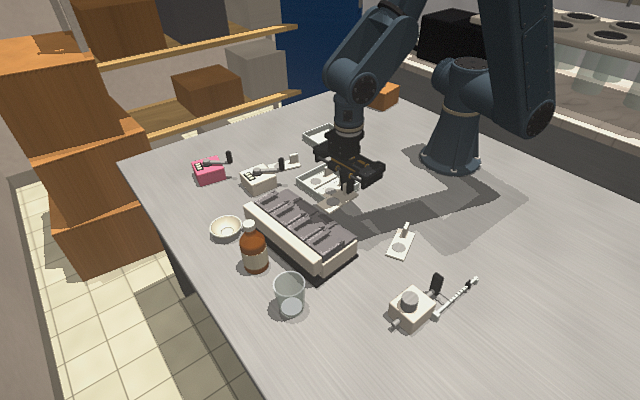

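```bash
python3 -m pendant '[[[0.1,1.5,-0.04],[-0.002,-0.002,-0.007],1],[[0,1.2,0],[0,0,0],1],[[0,0.5,0],[0,0,0],1],[[0,0.1,0],[0,0,0],1],[[0,0,0],[0,0,0],1],[[0,0,0],[0,0,0],1]]'; python3 - <<'E'
from h import *
print(delta([.5954,.0320,.1561],95.4))
print(bot.read_state()['force'],bot.read_state()['moment'])
E
```

```text
time_s: 16.92
position: [0.5117, 0.0235, 0.1591]
tcp_rot: [[0.995, 0.005, -0.095], [0.095, -0.001, 0.995], [0.005, -1.0, -0.001]]
force: [-0.6, -0.5, -0.9]
opening: 0.109
[array([8.41, 0.35, 0.05]), array([0.001, 0.001, 0.005])]
[-0.57756201 -0.52447057 -0.90168034] [0.00409584 0.00193415 0.01088689]
```

```bash
python3 -m pendant '[[[0.05,0.2,0.03],[0,0,0],1],[[0,0,0],[0,0,0],1],[[0,0,0],[0,0,0],1]]'; python3 -m pendant '[[[0.8,0,0],[0,0,0],1],[[0.8,0,0],[0,0,0],1],[[0.8,0,0],[0,0,0],1],[[0,0,0],[0,0,0],1]]';  python3 - <<'E'
from h import *
print(delta([.5954,.0320,.1561],95.4))
E
```

```text
time_s: 17.17
position: [0.5124, 0.0238, 0.1571]
tcp_rot: [[0.995, 0.006, -0.095], [0.095, -0.001, 0.995], [0.006, -1.0, -0.001]]
force: [0.3, -0.4, -0.6]
opening: 0.112
time_s: 17.5
position: [0.5393, 0.0259, 0.1574]
tcp_rot: [[0.995, 0.01, -0.095], [0.095, -0.001, 0.995], [0.01, -1.0, -0.002]]
force: [0.9, -1.1, -1.3]
opening: 0.113
[array([5.65, 0.18, 0.08]), array([0.002, 0.001, 0.01 ])]
```

```bash
python3 -m pendant '[[[0.8,0.05,0.04],[0,0,0.005],1],[[0.8,0,0.04],[0,0,0],1],[[0.8,0,0],[0,0,0],1],[[0,0,0],[0,0,0],1]]'; python3 -m pendant '[[[0.8,0,0],[0,0,0],1],[[0.8,0,0],[0,0,0],1],[[0.6,0,0],[0,0,0],1],[[0,0,0],[0,0,0],1],[[0,0,0],[0,0,0],1]]';  python3 - <<'E'
from h import *
print(delta([.5954,.0320,.1561],95.4), bot.read_state()['moment'])
E
```

```text
time_s: 17.83
position: [0.5625, 0.0291, 0.1567]
tcp_rot: [[0.995, 0.004, -0.095], [0.095, -0.002, 0.995], [0.004, -1.0, -0.002]]
force: [0.4, 0.0, -1.2]
opening: 0.114
time_s: 18.25
position: [0.5821, 0.0313, 0.1564]
tcp_rot: [[0.995, 0.0, -0.095], [0.095, -0.001, 0.995], [0.0, -1.0, -0.001]]
force: [-0.7, 0.1, -1.6]
opening: 0.11
[array([ 1.33,  0.03, -0.05]), array([0.001, 0.001, 0.   ])] [0.04411578 0.09348876 0.01303509]
```

Sliding in freely. Creeping to the stop.

```bash
python3 -m pendant '[[[0.4,0,0],[0,0,0],1],[[0.4,0,0],[0,0,0],1],[[0.2,0,0],[0,0,0],1],[[0,0,0],[0,0,0],1]]'; python3 -m pendant '[[[0.2,0,0],[0,0,0],1],[[0.2,0,0],[0,0,0],1],[[0,0,0],[0,0,0],1],[[0,0,0],[0,0,0],1]]'
```

```text
time_s: 18.58
position: [0.5924, 0.0322, 0.1566]
tcp_rot: [[0.995, 0.001, -0.095], [0.095, -0.001, 0.995], [0.001, -1.0, -0.001]]
force: [-0.2, 0.0, -0.9]
opening: 0.112
time_s: 18.92
position: [0.5958, 0.0326, 0.1565]
tcp_rot: [[0.995, 0.0, -0.095], [0.095, -0.001, 0.995], [0.0, -1.0, -0.001]]
force: [0.5, 0.2, -1.2]
opening: 0.107
```

```bash
python3 -m pendant '[[[0.2,0,0],[0,0,0],1],[[0.1,0,0],[0,0,0],1],[[0,0,0],[0,0,0],1],[[0,0,0],[0,0,0],1]]';python3 -m pendant '[[[0.2,0,0],[0,0,0],1],[[0.1,0,0],[0,0,0],1],[[0,0,0],[0,0,0],1],[[0,0,0],[0,0,0],1]]'
```

```text
time_s: 19.25
position: [0.5972, 0.033, 0.1561]
tcp_rot: [[0.995, -0.004, -0.095], [0.095, -0.001, 0.995], [-0.004, -1.0, -0.0]]
force: [-3.6, -0.3, 0.4]
opening: 0.111
time_s: 19.58
position: [0.5976, 0.0331, 0.156]
tcp_rot: [[0.995, -0.01, -0.096], [0.096, -0.001, 0.995], [-0.01, -1.0, -0.0]]
force: [-10.9, -1.6, 4.7]
opening: 0.117
```

```bash
python3 -m pendant '[[[-0.1,0,0],[0,0,0],1],[[0,0,0],[0,0,0],0.6],[[0,0,0],[0,0,0],0.6],[[0,0,0],[0,0,0],0.6],[[0,0,0],[0,0,0],0.6],[[0,0,0],[0,0,0],0.6],[[0,-1.5,0],[0,0,0],0.6],[[0,-2.5,0],[0,0,0.01],0.55],[[0,-2.5,0],[0,0,0],0.45],[[0,0,0],[0,0,0],0.45],[[0,0,0],[0,0,0],0.45]]'; python3 - <<'E'
from h import *
c=cap("wrist","w10"); cv2.imwrite("pics/c12.png",cv2.resize(c["img"][130:260,220:420,::-1],None,fx=4,fy=4,interpolation=cv2.INTER_CUBIC))
print((proj(c,[.5945,.032,.113])-[220,130])*4)
print(delta([.417,.1675,.22],115.))
E
```

```text
time_s: 20.5
position: [0.6023, 0.0331, 0.2232]
tcp_rot: [[0.995, -0.005, -0.095], [0.095, -0.003, 0.995], [-0.005, -1.0, -0.002]]
force: [0.1, 0.6, -0.6]
opening: 0.535
[405.89804089 326.08274492]
[array([-17.05,   0.31,  15.12]), array([-0.   , -0.341, -0.009])]
```

View pics/w10.png

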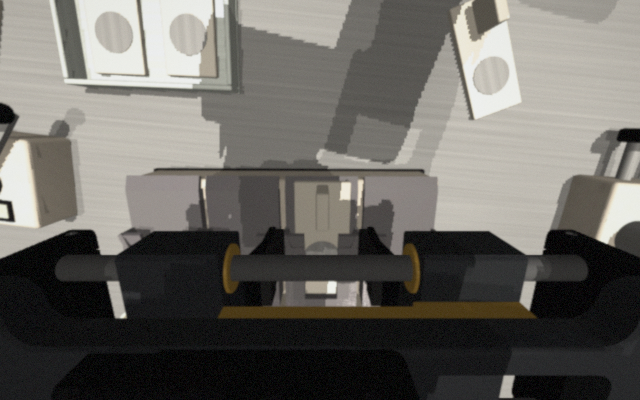

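View pics/c12.png

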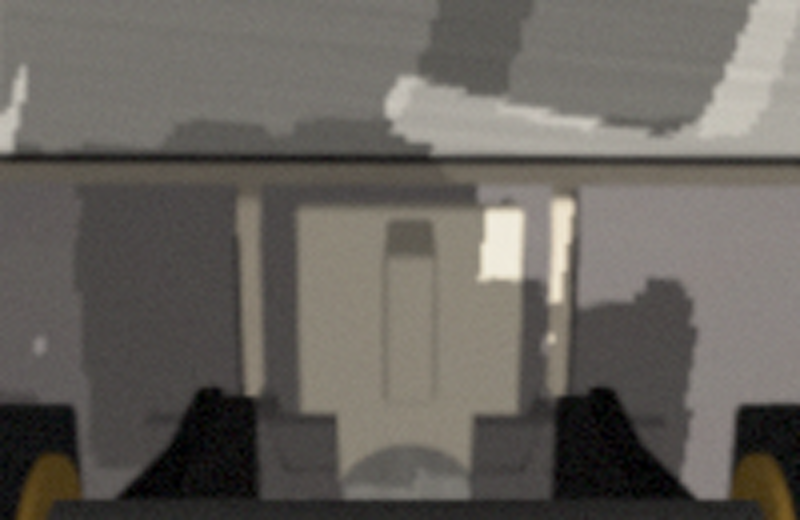

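F2 is home: fin at crop (410,329), with the same gap to the sill edge as the spent plate had, and it met the stop with about 11 N. Next is F1.

```bash
python3 -m pendant '[[[-2.13,0,1.89],[0,0,0],0.45],[[-2.13,0,1.89],[0,0,0],0.45],[[-2.13,0,1.89],[0,0,0],0.45],[[-2.13,0,1.89],[0,0,0],0.45],[[-2.13,0,1.89],[0,0,0],0.45],[[-2.13,0,1.89],[0,0,0],0.45],[[-2.13,0,1.89],[0,0,0],0.45],[[-2.13,0,1.89],[0,0,0],0.45],[[0,0,0],[0,-0.114,-0.003],0.45],[[0,0,0],[0,-0.114,-0.003],0.45],[[0,0,0],[0,-0.114,-0.003],0.45],[[0,0,0],[0,0,0],0.45],[[0,0,0],[0,0,0],0.45],[[0,0,0],[0,0,0],0.45]]'
python3 - <<'E'
from h import *
c=cap("wrist","w11"); cv2.imwrite("pics/c13.png",cv2.resize(c["img"][130:260,220:420,::-1],None,fx=4,fy=4,interpolation=cv2.INTER_CUBIC))
print(delta([.417,.1675,.083],115))
print((proj(c,[.417,.1675,.043])-[220,130])*4)
E
```

```text
time_s: 21.72
position: [0.4167, 0.1674, 0.2224]
tcp_rot: [[0.907, -0.003, -0.421], [0.421, 0.0, 0.907], [-0.002, -1.0, 0.001]]
force: [-0.0, -0.5, 0.0]
opening: 0.552
[array([ 5.000e-02,  1.395e+01, -1.000e-02]), array([-0.001, -0.001, -0.002])]
[405.0300237  273.90168265]
```

View pics/c13.png

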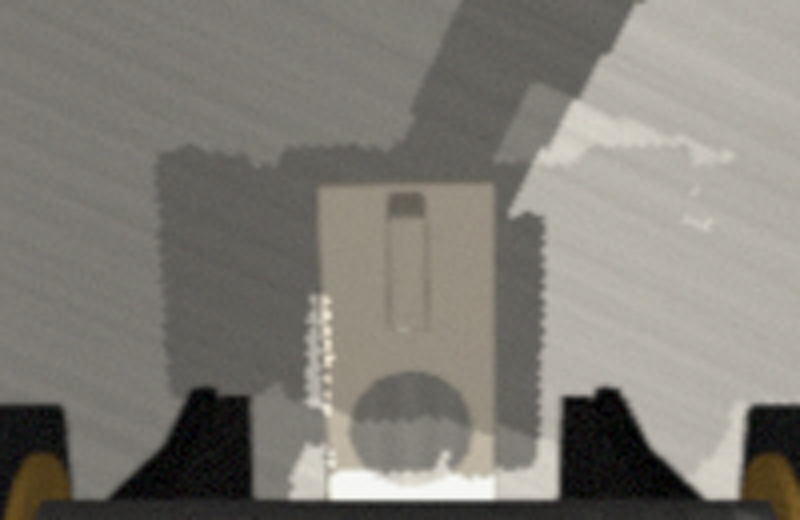

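```bash
python3 -m pendant '[[[0,3.5,0.05],[-0.001,-0.001,-0.002],0.45],[[0,3.5,0],[0,0,0],0.45],[[0,3.5,0],[0,0,0],0.45],[[0,2.5,0],[0,0,0],0.45],[[0,0.7,0],[0,0,0],0.45],[[0,0,0],[0,0,0],0.7],[[0,0,0],[0,0,0],1],[[0,0,0],[0,0,0],1],[[0,0,0],[0,0,0],1],[[0,0,0],[0,0,0],1],[[0,0,0],[0,0,0],1],[[0,0,0],[0,0,0],1],[[0,0,0],[0,0,0],1],[[0,0,0],[0,0,0],1],[[0,0,0],[0,0,0],1]]' && python3 -m pendant '[[[0,-2,0],[0,0,0],1],[[0,-3.5,0],[0,0,0],1],[[0,-3.5,0],[0,0,0],1],[[0,-1.5,0],[0,0,0],1],[[0,0,0],[0,0,0],1],[[0,0,0],[0,0,0],1]]'; python3 - <<'E'
from h import *
import math
# home TCP for dock C with F2: (.5970,.0329). dock D home = +72 along y
t=math.radians(5.4);X=np.array([math.cos(t),math.sin(t)]);Y=np.array([-X[1],X[0]])
h=np.array([.597,.0325])+.072*Y; print("home D",h); p=h-.086*X
print(p,delta([*p,.185],95.4))
E
```

```text
time_s: 23.02
position: [0.4171, 0.1681, 0.0868]
tcp_rot: [[0.906, 0.003, -0.424], [0.424, 0.0, 0.906], [0.003, -1.0, -0.001]]
force: [-0.2, 0.6, 6.8]
opening: 0.112
time_s: 23.52
position: [0.4168, 0.168, 0.1917]
tcp_rot: [[0.905, 0.003, -0.424], [0.424, 0.0, 0.905], [0.003, -1.0, -0.001]]
force: [0.1, -0.1, -2.1]
opening: 0.115
home D [0.5902242  0.10418046]
[0.50460587 0.09608715] [array([  4.9 ,   0.7 , -10.24]), array([0.   , 0.344, 0.003])]
```

```bash
python3 -m pendant '[[[1.63,0,-3.41],[0,0,0],1],[[1.63,0,-3.41],[0,0,0],1],[[1.63,0,-3.41],[0,0.115,0],1],[[0,0,0],[0,0.115,0],1],[[0,0,0],[0,0.114,0],1],[[0,0,0],[0,0,0],1],[[0,0,0],[0,0,0],1],[[0,0,0],[0,0,0],1]]'; python3 - <<'E'
from h import *
print(delta([.5046,.0961,.158],95.4))
E
```

```text
time_s: 24.18
position: [0.5034, 0.0963, 0.1899]
tcp_rot: [[0.995, -0.002, -0.097], [0.097, 0.0, 0.995], [-0.002, -1.0, 0.0]]
force: [0.5, -0.4, -0.2]
opening: 0.116
[array([ 0.13,  3.19, -0.03]), array([-0.   ,  0.003, -0.002])]
```

```bash
python3 -m pendant '[[[0.1,1.5,-0.03],[0,0.003,-0.002],1],[[0,1.2,0],[0,0,0],1],[[0,0.5,0],[0,0,0],1],[[0,0.1,0],[0,0,0],1],[[0,0,0],[0,0,0],1],[[0,0,0],[0,0,0],1]]'; python3 - <<'E'
from h import *
c=cap("wrist","w12");cap("scene","s12")
s=cv2.imread("pics/s12.png"); cv2.imwrite("pics/c14.png",cv2.resize(s[150:290,220:420],None,fx=4,fy=4,interpolation=cv2.INTER_CUBIC))
print(delta([.5902,.1042,.158],95.4))
E
```

```text
time_s: 24.68
position: [0.5056, 0.096, 0.1584]
tcp_rot: [[0.996, 0.004, -0.092], [0.092, 0.0, 0.996], [0.004, -1.0, 0.0]]
force: [-0.4, 0.8, -1.3]
opening: 0.112
[array([8.48, 0.1 , 0.05]), array([ 0.   , -0.002,  0.004])]
```

View pics/c14.png

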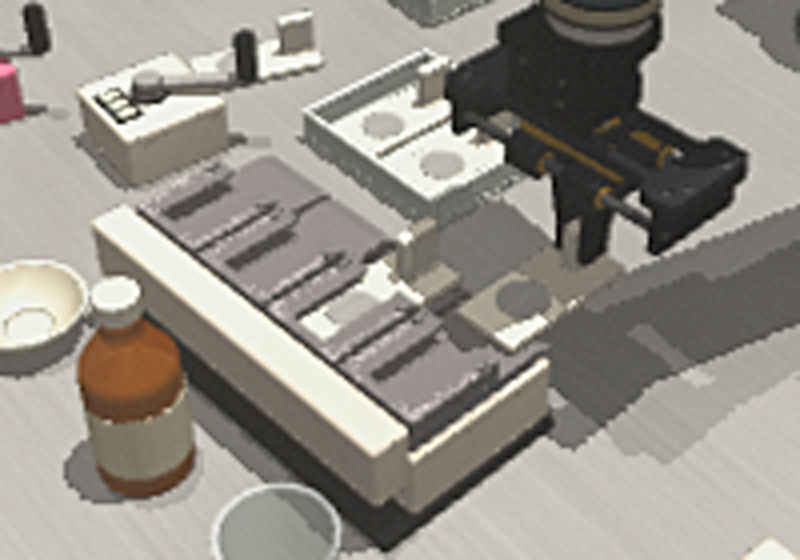

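```bash
python3 -m pendant '[[[0.8,0.05,0.03],[0,-0.002,0.004],1],[[0.8,0.05,0.02],[0,0,0],1],[[0.8,0,0],[0,0,0],1],[[0.8,0,0],[0,0,0],1],[[0,0,0],[0,0,0],1]]';python3 -m pendant '[[[0.8,0,0],[0,0,0],1],[[0.8,0,0],[0,0,0],1],[[0.8,0,0],[0,0,0],1],[[0.8,0,0],[0,0,0],1],[[0.6,0,0],[0,0,0],1],[[0,0,0],[0,0,0],1],[[0,0,0],[0,0,0],1]]'; python3 - <<'E'
from h import *
print(delta([.5902,.1042,.158],95.4))
E
```

```text
time_s: 25.2
position: [0.5403, 0.0993, 0.1574]
tcp_rot: [[0.996, 0.003, -0.093], [0.093, -0.0, 0.996], [0.003, -1.0, -0.0]]
force: [0.8, -0.8, -1.8]
opening: 0.113
time_s: 25.78
position: [0.5757, 0.1029, 0.1569]
tcp_rot: [[0.996, -0.0, -0.093], [0.093, -0.0, 0.996], [-0.0, -1.0, 0.0]]
force: [-0.3, 0.5, -0.0]
opening: 0.115
[array([ 1.46, -0.11, -0.  ]), array([-0.   , -0.001, -0.   ])]
```

```bash
python3 -m pendant '[[[0.4,0,0],[0,0,0],1],[[0.4,0,0],[0,0,0],1],[[0.2,0,0],[0,0,0],1],[[0,0,0],[0,0,0],1]]'; python3 -m pendant '[[[0.2,0,0],[0,0,0],1],[[0.2,0,0],[0,0,0],1],[[0,0,0],[0,0,0],1],[[0,0,0],[0,0,0],1]]'
```

```text
time_s: 26.12
position: [0.5858, 0.1038, 0.1571]
tcp_rot: [[0.996, 0.0, -0.093], [0.093, 0.0, 0.996], [0.0, -1.0, -0.0]]
force: [0.6, 0.1, -1.5]
opening: 0.116
time_s: 26.45
position: [0.5894, 0.1042, 0.157]
tcp_rot: [[0.996, -0.0, -0.093], [0.093, 0.0, 0.996], [-0.0, -1.0, 0.0]]
force: [0.3, -0.6, -1.2]
opening: 0.11
```

```bash
python3 -m pendant '[[[0.2,0,0],[0,0,0],1],[[0.1,0,0],[0,0,0],1],[[0,0,0],[0,0,0],1],[[0,0,0],[0,0,0],1]]'
```

```text
time_s: 26.78
position: [0.5902, 0.1045, 0.157]
tcp_rot: [[0.996, -0.006, -0.093], [0.093, -0.0, 0.996], [-0.006, -1.0, 0.0]]
force: [-4.9, -0.5, 3.9]
opening: 0.11
```

```bash
python3 -m pendant '[[[0.15,0,0],[0,0,0],1],[[0,0,0],[0,0,0],1],[[0,0,0],[0,0,0],1]]' && python3 -m pendant '[[[0,0,0],[0,0,0],0.6],[[0,0,0],[0,0,0],0.6],[[0,0,0],[0,0,0],0.6],[[0,0,0],[0,0,0],0.6],[[0,0,0],[0,0,0],0.6],[[0,-1.5,0],[0,0,0],0.6],[[0,-2.5,0],[0,0,0.008],0.55],[[0,-2.5,0],[0,0,0],0.45],[[0,0,0],[0,0,0],0.45],[[0,0,0],[0,0,0],0.45]]'; python3 - <<'E'
from h import *
c=cap("wrist","w13"); cv2.imwrite("pics/c15.png",cv2.resize(c["img"][130:260,220:420,::-1],None,fx=4,fy=4,interpolation=cv2.INTER_CUBIC))
print((proj(c,[.588,.104,.113])-[220,130])*4)
print(delta([.454,-.3256,.25],75.4))
E
```

```text
time_s: 27.03
position: [0.5904, 0.1046, 0.1568]
tcp_rot: [[0.996, -0.009, -0.093], [0.093, -0.0, 0.996], [-0.009, -1.0, 0.001]]
force: [-7.3, -1.1, 5.1]
opening: 0.117
time_s: 27.87
position: [0.5949, 0.1046, 0.2236]
tcp_rot: [[0.996, -0.005, -0.093], [0.093, -0.001, 0.996], [-0.005, -1.0, -0.0]]
force: [-0.2, -0.3, -0.1]
opening: 0.533
[406.84413474 329.19828297]
[array([-17.95,  -2.63, -41.53]), array([ 0.001,  0.348, -0.008])]
```

View pics/c15.png

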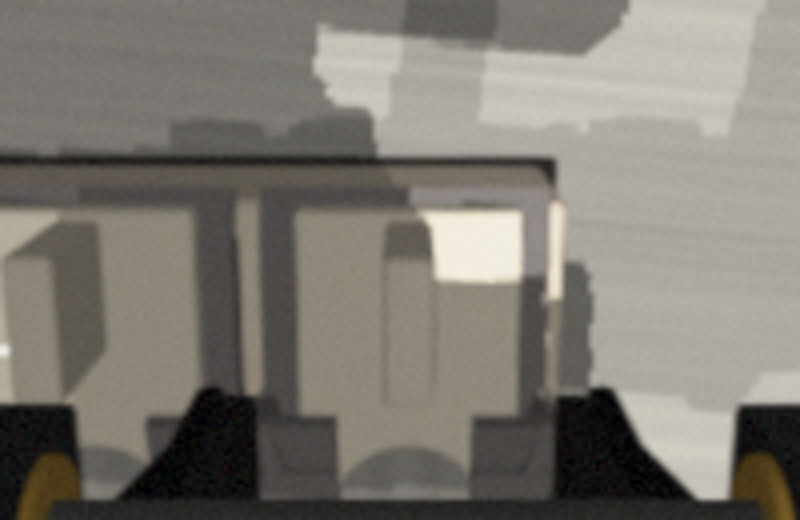

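View pics/w13.png

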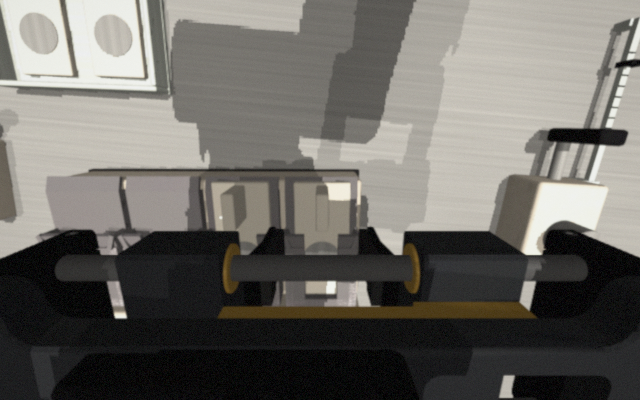

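F1 is home too, its edge in line with F2's. On to F3, raising on the way.

```bash
python3 -m pendant '[[[-1.5,-0.22,-3.46],[0,0,0],0.45],[[-1.5,-0.22,-3.46],[0,0,0],0.45],[[-1.5,-0.22,-3.46],[0,0,0],0.45],[[-1.5,-0.22,-3.46],[0,0,0],0.45],[[-1.5,-0.22,-3.46],[0,0,0],0.45],[[-1.5,-0.22,-3.46],[0,0,0],0.45],[[-1.5,-0.22,-3.46],[0,0,0],0.45],[[-1.5,-0.22,-3.46],[0,0,0],0.45],[[-1.5,-0.22,-3.46],[0,0,0],0.45],[[-1.5,-0.22,-3.46],[0,0,0],0.45],[[-1.5,-0.22,-3.46],[0,0,0],0.45],[[-1.5,-0.22,-3.46],[0,0,0],0.45],[[0,0,0],[0,0.116,-0.004],0.45],[[0,0,0],[0,0.116,-0.004],0.45],[[0,0,0],[0,0.116,0],0.45],[[0,0,0],[0,0,0],0.45],[[0,0,0],[0,0,0],0.45],[[0,0,0],[0,0,0],0.45]]'
python3 - <<'E'
from h import *
c=cap("wrist","w14"); 
print(delta([.454,-.3256,.083],75.4))
print((proj(c,[.454,-.3256,.043])))
E
```

```text
time_s: 29.42
position: [0.4533, -0.3251, 0.2491]
tcp_rot: [[0.968, -0.002, 0.249], [-0.249, 0.0, 0.968], [-0.002, -1.0, -0.0]]
force: [-0.1, 0.1, 0.5]
opening: 0.549
[array([ 0.1 , 16.64, -0.02]), array([ 0.   ,  0.002, -0.002])]
[321.06538141 192.29761134]
```

View pics/w14.png

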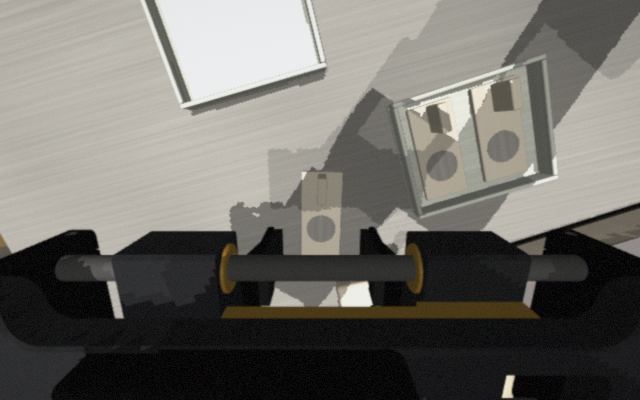

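F3 has not moved: fin at (322,191), predicted (321,192). Descending.

```bash
python3 -m pendant '[[[0.1,3.5,0],[0,0.002,-0.002],0.45],[[0,3.5,0],[0,0,0],0.45],[[0,3.5,0],[0,0,0],0.45],[[0,3.5,0],[0,0,0],0.45],[[0,1.8,0],[0,0,0],0.45],[[0,0.6,0],[0,0,0],0.45],[[0,0,0],[0,0,0],0.7],[[0,0,0],[0,0,0],1],[[0,0,0],[0,0,0],1],[[0,0,0],[0,0,0],1],[[0,0,0],[0,0,0],1],[[0,0,0],[0,0,0],1],[[0,0,0],[0,0,0],1],[[0,0,0],[0,0,0],1],[[0,0,0],[0,0,0],1],[[0,0,0],[0,0,0],1]]' && python3 -m pendant '[[[0,-2,0],[0,0,0],1],[[0,-3.5,0],[0,0,0],1],[[0,-3.5,0],[0,0,0],1],[[0,-3.5,0],[0,0,0],1],[[0,0,0],[0,0,0],1],[[0,0,0],[0,0,0],1]]'; python3 - <<'E'
from h import *
import math
t=math.radians(5.4);X=np.array([math.cos(t),math.sin(t)]);Y=np.array([-X[1],X[0]])
h=np.array([.597,.0325])-.144*Y; print("home A",h); p=h-.087*X
print(p,delta([*p,.2],95.4))
E
```

```text
time_s: 30.8
position: [0.4548, -0.3262, 0.0868]
tcp_rot: [[0.967, 0.002, 0.254], [-0.254, -0.002, 0.967], [0.002, -1.0, -0.002]]
force: [-0.1, 1.0, 6.6]
opening: 0.109
time_s: 31.3
position: [0.4551, -0.3265, 0.2129]
tcp_rot: [[0.967, 0.004, 0.254], [-0.254, -0.005, 0.967], [0.005, -1.0, -0.004]]
force: [-0.6, -0.1, -1.8]
opening: 0.113
home A [ 0.6105516  -0.11086092]
[ 0.52393771 -0.11904835] [array([ 1.38,  1.22, 21.82]), array([ 0.005, -0.351,  0.005])]
```

```bash
python3 -m pendant '[[[0.23,0,3.64],[0,0,0],1],[[0.23,0,3.64],[0,0,0],1],[[0.23,0,3.64],[0,0,0],1],[[0.23,0,3.64],[0,0,0],1],[[0.23,0,3.64],[0,0,0],1],[[0.23,0,3.62],[0.005,-0.117,0.002],1],[[0,0,0],[0,-0.117,0],1],[[0,0,0],[0,-0.117,0],1],[[0,0,0],[0,0,0],1],[[0,0,0],[0,0,0],1],[[0,0,0],[0,0,0],1]]'; python3 - <<'E'
from h import *
print(delta([.5239,-.119,.158],95.4))
E
```

```text
time_s: 32.22
position: [0.5225, -0.1184, 0.2096]
tcp_rot: [[0.996, -0.002, -0.091], [0.091, 0.005, 0.996], [-0.002, -1.0, 0.005]]
force: [-0.4, 0.3, -0.7]
opening: 0.114
[array([ 0.14,  5.16, -0.1 ]), array([-0.005, -0.003, -0.002])]
```

```bash
python3 -m pendant '[[[0.1,2,-0.1],[-0.005,-0.003,-0.002],1],[[0,2,0],[0,0,0],1],[[0,1,0],[0,0,0],1],[[0,0.3,0],[0,0,0],1],[[0,0,0],[0,0,0],1],[[0,0,0],[0,0,0],1]]'; python3 - <<'E'
from h import *
cap("scene","s15")
s=cv2.imread("pics/s15.png"); cv2.imwrite("pics/c16.png",cv2.resize(s[140:280,220:420],None,fx=4,fy=4,interpolation=cv2.INTER_CUBIC))
print(delta([.6105,-.1109,.158],95.4))
E
```

```text
time_s: 32.72
position: [0.5246, -0.1195, 0.1581]
tcp_rot: [[0.995, 0.003, -0.096], [0.096, -0.001, 0.995], [0.003, -1.0, -0.001]]
force: [0.4, -0.2, -0.4]
opening: 0.114
[array([8.6 , 0.07, 0.04]), array([0.002, 0.002, 0.004])]
```

View pics/c16.png

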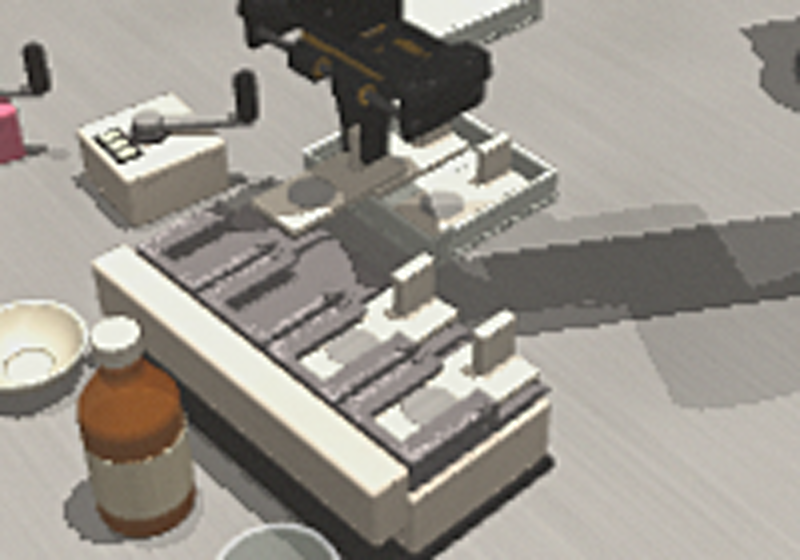

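```bash
python3 -m pendant '[[[0.8,0.05,0.02],[0.002,0.002,0.004],1],[[0.8,0.05,0.02],[0,0,0],1],[[0.8,0,0],[0,0,0],1],[[0.8,0,0],[0,0,0],1],[[0,0,0],[0,0,0],1]]';python3 -m pendant '[[[0.8,0,0],[0,0,0],1],[[0.8,0,0],[0,0,0],1],[[0.8,0,0],[0,0,0],1],[[0.8,0,0],[0,0,0],1],[[0.6,0,0],[0,0,0],1],[[0,0,0],[0,0,0],1],[[0,0,0],[0,0,0],1]]'; python3 - <<'E'
from h import *
print(delta([.6105,-.1109,.158],95.4))
E
```

```text
time_s: 33.18
position: [0.5589, -0.1159, 0.1572]
tcp_rot: [[0.995, 0.002, -0.096], [0.096, -0.001, 0.995], [0.002, -1.0, -0.001]]
force: [0.8, 0.3, -1.1]
opening: 0.117
time_s: 33.77
position: [0.5949, -0.1121, 0.1567]
tcp_rot: [[0.995, -0.0, -0.095], [0.095, 0.0, 0.995], [-0.0, -1.0, 0.0]]
force: [0.9, -0.1, -0.0]
opening: 0.113
[array([ 1.56, -0.13, -0.03]), array([-0.   ,  0.001, -0.   ])]
```

```bash
python3 -m pendant '[[[0.4,0,0],[0,0,0],1],[[0.4,0,0],[0,0,0],1],[[0.3,0,0],[0,0,0],1],[[0,0,0],[0,0,0],1]]'; python3 -m pendant '[[[0.2,0,0],[0,0,0],1],[[0.2,0,0],[0,0,0],1],[[0,0,0],[0,0,0],1],[[0,0,0],[0,0,0],1]]'
```

```text
time_s: 34.1
position: [0.6057, -0.111, 0.1568]
tcp_rot: [[0.995, -0.0, -0.095], [0.095, 0.001, 0.995], [-0.0, -1.0, 0.001]]
force: [-0.1, -0.4, 1.3]
opening: 0.113
time_s: 34.43
position: [0.6089, -0.1107, 0.1568]
tcp_rot: [[0.995, -0.002, -0.095], [0.095, 0.001, 0.995], [-0.002, -1.0, 0.001]]
force: [-2.0, -1.0, 3.9]
opening: 0.114
```

```bash
python3 -m pendant '[[[0.2,0,0],[0,0,0],1],[[0.1,0,0],[0,0,0],1],[[0,0,0],[0,0,0],1],[[0,0,0],[0,0,0],1]]'
```

```text
time_s: 34.77
position: [0.6109, -0.1104, 0.1568]
tcp_rot: [[0.995, -0.004, -0.095], [0.095, 0.001, 0.995], [-0.004, -1.0, 0.001]]
force: [-5.1, -1.1, 6.1]
opening: 0.112
```

```bash
python3 -m pendant '[[[0.2,0,0],[0,0,0],1],[[0,0,0],[0,0,0],1],[[0,0,0],[0,0,0],1]]';python3 -m pendant '[[[0.15,0,0],[0,0,0],1],[[0,0,0],[0,0,0],1],[[0,0,0],[0,0,0],1]]'
```

```text
time_s: 35.02
position: [0.6113, -0.1104, 0.1568]
tcp_rot: [[0.995, -0.008, -0.096], [0.096, 0.001, 0.995], [-0.008, -1.0, 0.002]]
force: [-8.4, -2.3, 9.1]
opening: 0.114
time_s: 35.27
position: [0.6115, -0.1103, 0.1568]
tcp_rot: [[0.995, -0.012, -0.096], [0.096, 0.001, 0.995], [-0.011, -1.0, 0.002]]
force: [-12.2, -2.9, 11.5]
opening: 0.116
```

Firm contact with the stop. Releasing.

```bash
python3 -m pendant '[[[0,0,0],[0,0,0],0.6],[[0,0,0],[0,0,0],0.6],[[0,0,0],[0,0,0],0.6],[[0,0,0],[0,0,0],0.6],[[0,0,0],[0,0,0],0.6],[[0,-1.5,0],[0,0,0],0.6],[[0,-2.5,0],[0,0,0.01],0.55],[[0,-2.5,0],[0,0,0],0.45],[[0,0,0],[0,0,0],0.45],[[0,0,0],[0,0,0],0.45]]'; python3 - <<'E'
from h import *
c=cap("wrist","w16"); cv2.imwrite("pics/c17.png",cv2.resize(c["img"][130:260,220:420,::-1],None,fx=4,fy=4,interpolation=cv2.INTER_CUBIC))
print(delta([.55,0,.33],95.4))
E
```

```text
time_s: 36.1
position: [0.6169, -0.1102, 0.2232]
tcp_rot: [[0.995, -0.008, -0.095], [0.095, -0.002, 0.995], [-0.008, -1.0, -0.001]]
force: [-1.3, 0.1, -0.3]
opening: 0.534
[array([ -5.63, -10.76,  11.57]), array([-0.001,  0.001, -0.011])]
```

View pics/c17.png

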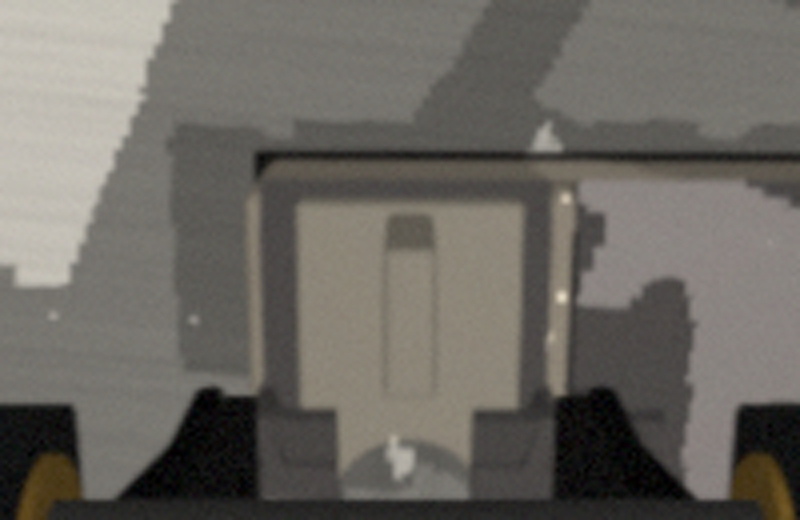

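```bash
python3 -m pendant '[[[0,-3,2],[0,0,0.01],0.3],[[0,-3,2],[0,0,0],0],[[0,-3,2],[0,0,0],0],[[0,-1.5,2],[0,0,0],0],[[0,0,0],[0,0,0],0],[[0,0,0],[0,0,0],0],[[0,0,0],[0,0,0],0]]'; python3 - <<'E'
from h import *
c=cap("wrist","w17"); cv2.imwrite("pics/c18.png",cv2.resize(c["img"][110:250,170:430,::-1],None,fx=3,fy=3,interpolation=cv2.INTER_CUBIC))
import pickle; pickle.dump(c,open("w17.pkl","wb"))
E
```

```text
time_s: 36.73
position: [0.6093, -0.0306, 0.3246]
tcp_rot: [[0.995, -0.025, -0.095], [0.095, -0.001, 0.995], [-0.025, -1.0, 0.001]]
force: [0.4, -0.3, -0.2]
opening: 0.964
```

View pics/c18.png

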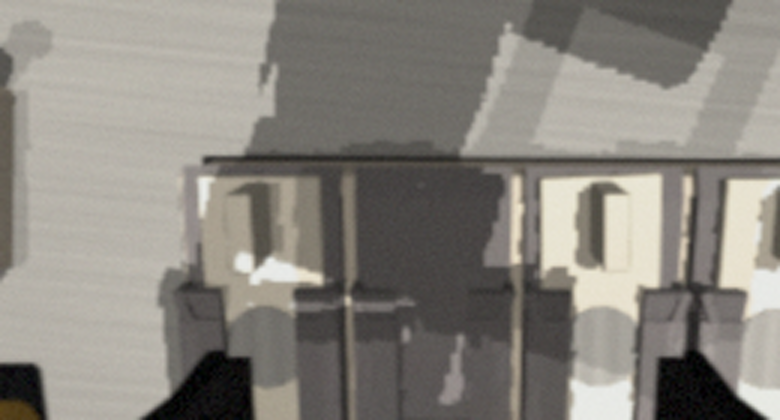

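View pics/w17.png

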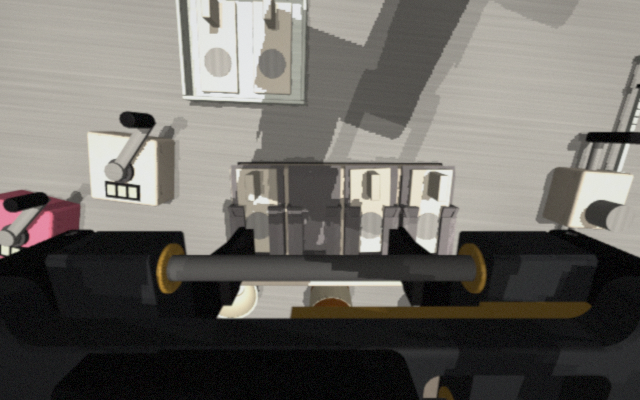

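All three fresh plates are home in an even line (back edges at crop rows 176–177), and the spent pair is in the tray. Next the pump, measured from directly above.

```bash
python3 - <<'E'
from h import *
print(delta([.56,.355,.26],92),bot.read_state()['joint_positions'].round(1))
E
```

```text
[array([-1.09,  6.53, 38.87]), array([-0.001,  0.06 , -0.026])] [ -13.2   27.6   81.3   -0.4   72.5 -108.5]
```

```bash
python3 -m pendant '[[[-0.1,0,3.54],[0,0,0],0.5],[[-0.1,0,3.54],[0,0,0],0.5],[[-0.1,0.5,3.54],[0,0,0],0.5],[[-0.1,0.75,3.54],[0,0,0],0.5],[[-0.1,0.75,3.54],[0,0,0],0.5],[[-0.1,0.75,3.54],[0,0,0],0.5],[[-0.1,0.75,3.54],[0,0,0],0.5],[[-0.1,0.75,3.54],[0,0,0],0.5],[[-0.1,0.75,3.54],[0,0,0],0.5],[[-0.1,0.75,3.54],[0,0,0],0.5],[[-0.1,0.75,3.5],[-0.001,0.06,-0.026],0.5],[[0,0,0],[0,0,0],0.5],[[0,0,0],[0,0,0],0.5],[[0,0,0],[0,0,0],0.5]]'
python3 - <<'E'
from h import *
c=cap("wrist","w18"); cv2.imwrite("pics/c19.png",cv2.resize(c["img"][60:260,240:440,::-1],None,fx=3,fy=3,interpolation=cv2.INTER_CUBIC))
import pickle; pickle.dump(c,open("w18.pkl","wb"))
E
```

```text
time_s: 37.95
position: [0.5608, 0.3546, 0.2605]
tcp_rot: [[0.999, 0.002, -0.035], [0.035, -0.003, 0.999], [0.002, -1.0, -0.003]]
force: [-0.1, 0.0, -0.7]
opening: 0.497
```

View pics/w18.png

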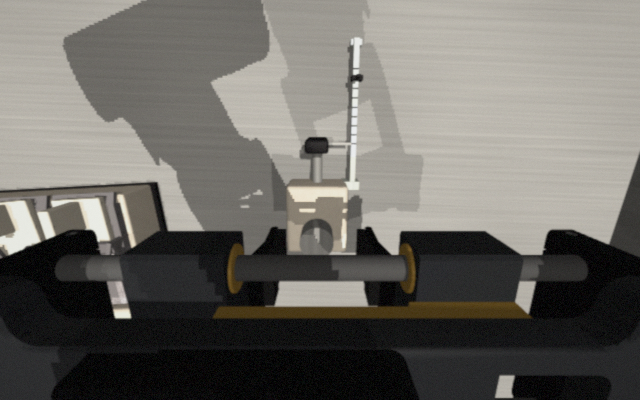

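View pics/c19.png

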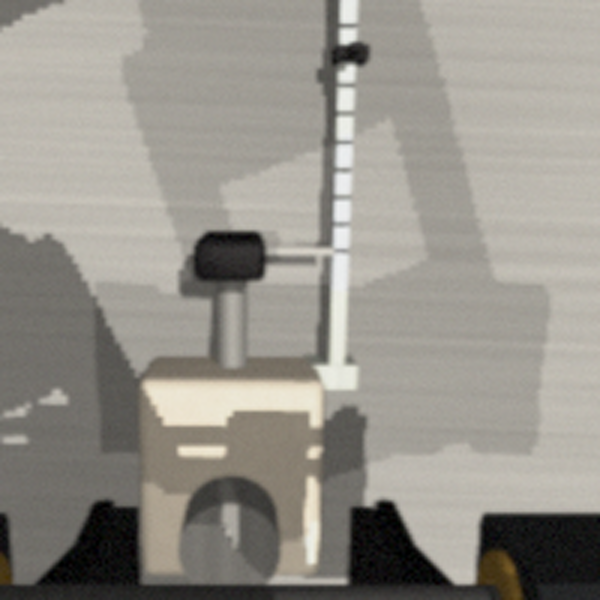

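```bash
python3 - <<'E'
from h import *
import pickle
c=pickle.load(open("w18.pkl","rb"))
a=cv2.resize(c["img"][60:100,330:380,::-1],None,fx=10,fy=10,interpolation=cv2.INTER_NEAREST)
b=cv2.resize(c["img"][130:170,300:360,::-1],None,fx=10,fy=10,interpolation=cv2.INTER_NEAREST)
cv2.imwrite("pics/c20.png",np.vstack([np.pad(a,((0,0),(0,100),(0,0))),b])[:, :600])
E
```

```text
(no output)
```

View pics/c20.png

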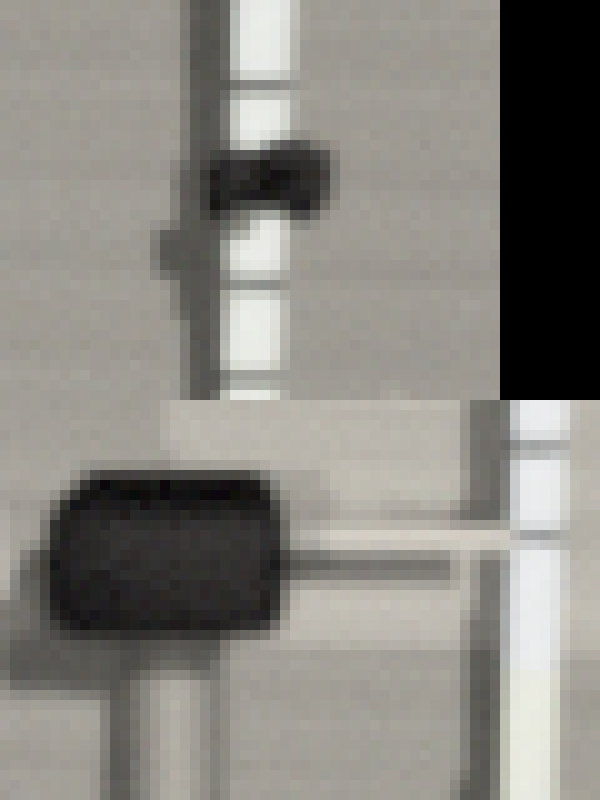

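```bash
python3 - <<'E'
from h import *
import pickle
c=pickle.load(open("w18.pkl","rb"))
P=lambda u,v,z:(pix(c,u-.5,v-.5,z/1000)*1000).round(1)
print("pointer tip",P(351,143.8,24), "root",P(331,143.8,24))
print("ticks",[P(355+k*0,v,21)[0] for k,v in enumerate([143.6,134.4,97.6,88.2,68.2])])
print("clip",P(354,78.3,21),P(360,77.8,41), P(357,74.5,41),P(357,82,41),P(354,82,21))
print("handle top",P(317.5,147.5,72),P(317,145,72)); 
print("handle corners",P(309,137,72)*0+P(309,137,72),P(327,137,72),P(327,150,72))
a,b=P(355.2,98,21),P(352.5,177,21);print(a,b,np.degrees(np.arctan2(*(b-a)[[1,0]])))
E
```

```text
pointer tip [510.3 385.9  24. ] root [511.1 362.8  24. ]
ticks [np.float64(510.1), np.float64(499.6), np.float64(459.7), np.float64(449.9), np.float64(429.6)]
clip [439.8 385.   21. ] [442.  389.2  41. ] [439.  385.9  41. ] [446.1 386.4  41. ] [443.5 385.3  21. ]
handle top [511.9 348.   72. ] [509.5 347.4  72. ]
handle corners [502.1 339.4  72. ] [501.4 357.   72. ] [514.  357.5  72. ]
[460.1 387.7  21. ] [549.5 390.5  21. ] 1.7939122690520501
```

The pointer lines up with a tick at x≈510 and the clip sits at x≈441, so the draw needed is about 69 mm. Gripping the handle.

```bash
python3 - <<'E'
from h import *
print(delta([.511,.348,.111],92))
E
python3 -m pendant '[[[-1.65,1,-0.15],[0,0,0],0.5],[[-1.65,2,-0.15],[0,0,0],0.5],[[-1.65,3,-0.15],[0,0,0],0.5],[[0,3,0],[0,0,0],0.5],[[0,3,0],[0,0,0],0.5],[[0,0,0],[0,0,0],0.5],[[0,0,0],[0,0,0],0.5]]'
python3 - <<'E'
from h import *
cap("wrist","w21"); cap("scene","s21"); print(delta([.511,.348,.111],92))
E
```

```text
[array([-5.08, 15.01, -0.42]), array([ 0.002, -0.001,  0.003])]
time_s: 38.58
position: [0.5121, 0.3476, 0.141]
tcp_rot: [[0.999, 0.001, -0.033], [0.033, -0.002, 0.999], [0.001, -1.0, -0.002]]
force: [1.1, -0.9, -0.2]
opening: 0.5
[array([-0.31,  3.27, -0.09]), array([-0.   , -0.001,  0.007])]
```

View pics/w21.png

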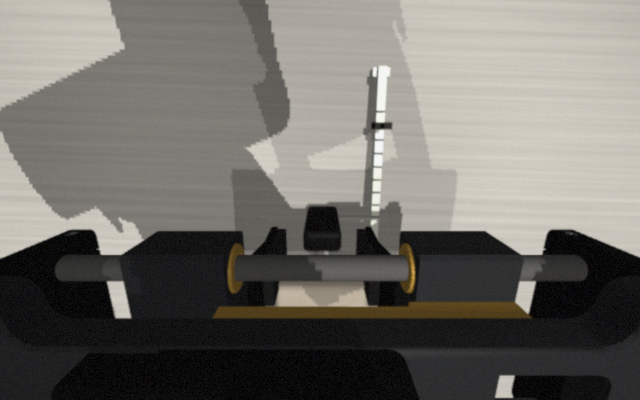

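```bash
python3 - <<'E'
from h import *
c=cap("wrist"); cv2.imwrite("pics/c21.png",cv2.resize(c["img"][100:150,350:410,::-1],None,fx=10,fy=10,interpolation=cv2.INTER_NEAREST))
for z in(21,31,41): print(pix(c,381,125.3,z/1000)*1000)
for v in (147,): print(pix(c,377,v,.021)*1000)
E
python3 -m pendant '[[[-0.1,1.5,0],[0,0,0],0.5],[[0,1.5,0],[0,0,0.004],0.5],[[0,0.2,0],[0,0,0],0.5],[[0,0,0],[0,0,0],0.5],[[0,0,0],[0,0,0],0.8],[[0,0,0],[0,0,0],1],[[0,0,0],[0,0,0],1],[[0,0,0],[0,0,0],1],[[0,0,0],[0,0,0],1],[[0,0,0],[0,0,0],1],[[0,0,0],[0,0,0],1]]'
```

```text
[442.69892162 390.85526895  21.        ]
[442.63450773 388.77791036  31.        ]
[442.57009384 386.70055177  41.        ]
[458.66794313 389.2844788   21.        ]
time_s: 39.65
position: [0.5115, 0.3481, 0.1106]
tcp_rot: [[0.999, 0.001, -0.036], [0.036, -0.003, 0.999], [0.001, -1.0, -0.003]]
force: [0.3, -5.8, 1.3]
opening: 0.274
```

View pics/c21.png

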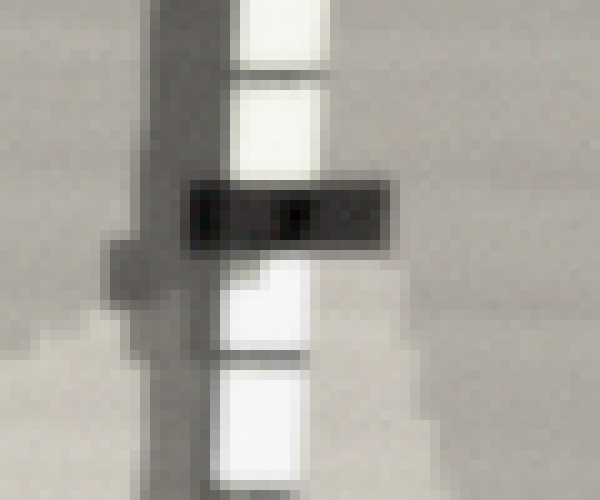

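Handle gripped (opening 24 mm). By the ticks the clip is at the 7th mark from the pointer, a draw of 70 mm. Pulling.

```bash
python3 -m pendant '[[[-1,0,0],[0,0,0],1],[[-1,0,0],[0,0,0],1],[[-1,0,0],[0,0,0],1],[[-1,0,0],[0,0,0],1],[[-1,0,0],[0,0,0],1],[[-1,0,0],[0,0,0],1],[[-1,0,0],[0,0,0],1],[[0,0,0],[0,0,0],1],[[0,0,0],[0,0,0],1]]'
python3 - <<'E'
from h import *
c=cap("scene","s22"); cv2.imwrite("pics/c22.png",cv2.resize(c["img"][240:340,370:500,::-1],None,fx=6,fy=6,interpolation=cv2.INTER_CUBIC))
cap("wrist","w22")
E
```

```text
time_s: 40.4
position: [0.4434, 0.3459, 0.1107]
tcp_rot: [[0.999, 0.006, -0.038], [0.038, -0.002, 0.999], [0.006, -1.0, -0.002]]
force: [7.4, -7.4, -1.9]
opening: 0.273
```

View pics/c22.png

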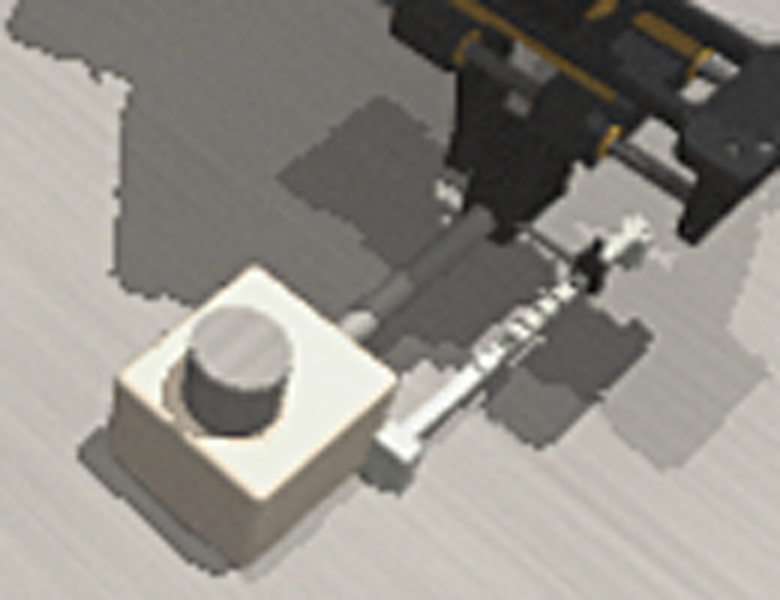

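View pics/w22.png

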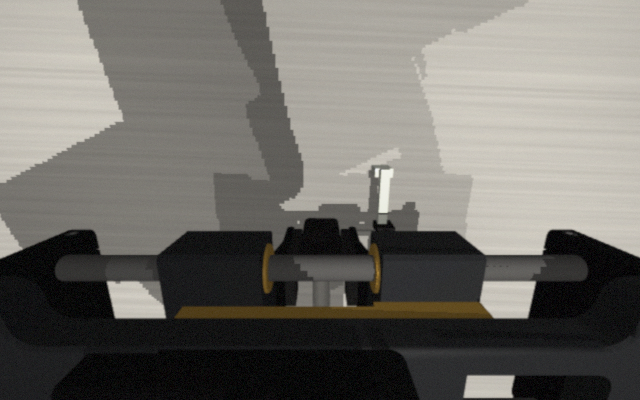

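```bash
python3 -m pendant '[[[-0.15,0,0],[0,0,0],1],[[0,0,0],[0,0,0],1],[[0,0,0],[0,0,0],1]]'
python3 - <<'E'
from h import *
c=cap("scene","s23"); cv2.imwrite("pics/c23.png",cv2.resize(c["img"][268:298,450:485,::-1],None,fx=18,fy=18,interpolation=cv2.INTER_NEAREST))
for n,X in [("tick7",[.4402,.3875,.021]),("ptr@.441",[.441,.3848,.024]),("ptr@.436",[.436,.3848,.024]),("ptr@.446",[.446,.3848,.024])]: print(n,(proj(c,X)+.5-[450,268])*18)
E
```

```text
time_s: 40.75
position: [0.4427, 0.3458, 0.1107]
tcp_rot: [[0.999, 0.006, -0.037], [0.037, -0.002, 0.999], [0.006, -1.0, -0.002]]
force: [7.1, -7.0, -1.6]
opening: 0.273
tick7 [302.0995788  311.70322457]
ptr@.441 [286.35627837 287.62436259]
ptr@.436 [309.42900601 268.66579347]
ptr@.446 [263.16197876 306.68282588]
```

View pics/c23.png

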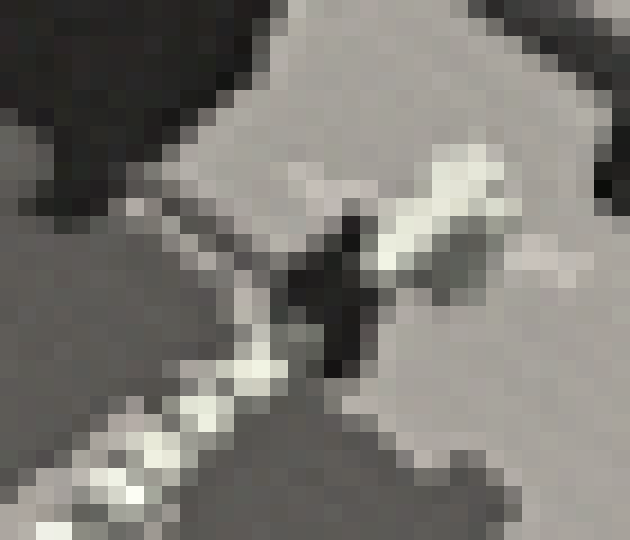

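```bash
python3 - <<'E'
from h import *
c=cap("scene"); w=cap("wrist","w23")
for x in (.436,.440,.444):
  print(x,[((proj(c,[x,.3885,z])+.5-[450,268])*18).round() for z in (.021,.041)], proj(w,[x,.3885,.031]).round(1))
for x in (.438,.442,.446):
  print(x,[((proj(c,[x,y,.024])+.5-[450,268])*18).round() for y in (.365,.375,.3848)])
cv2.imwrite("pics/c24.png",cv2.resize(w["img"][150:260,330:440,::-1],None,fx=5,fy=5,interpolation=cv2.INTER_CUBIC))
E
```

```text
0.436 [array([328., 300.]), array([364., 204.])] [387.2 227.8]
0.44 [array([309., 316.]), array([345., 220.])] [386.6 233.4]
0.444 [array([291., 331.]), array([326., 235.])] [386. 239.]
0.438 [array([175., 184.]), array([238., 230.]), array([300., 276.])]
0.442 [array([157., 198.]), array([220., 245.]), array([282., 291.])]
0.446 [array([138., 213.]), array([201., 260.]), array([263., 307.])]
```

View pics/c24.png

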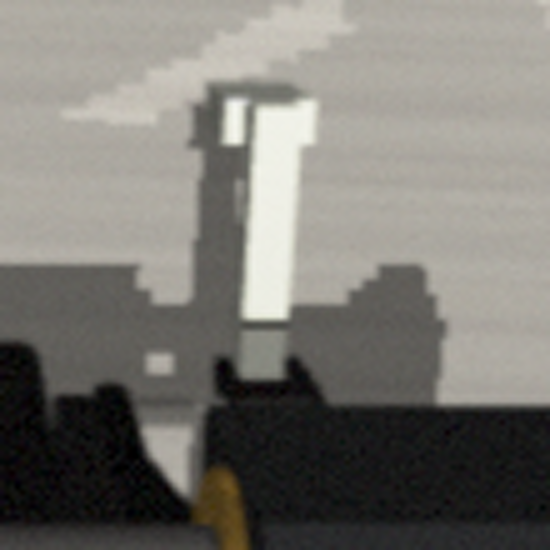

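```bash
python3 -m pendant '[[[-0.15,0,0],[0,0,0],1],[[0,0,0],[0,0,0],1],[[0,0,0],[0,0,0],1],[[0,0,0],[0,0,0],1],[[0,0,0],[0,0,0],1],[[0,0,0],[0,0,0],1],[[0,0,0],[0,0,0],1],[[0,0,0],[0,0,0],1],[[0,0,0],[0,0,0],1],[[0,0,0],[0,0,0],1],[[0,0,0],[0,0,0],1],[[0,0,0],[0,0,0],1],[[0,0,0],[0,0,0],1],[[0,0,0],[0,0,0],1]]'
```

```text
time_s: 42.07
position: [0.4413, 0.3458, 0.1107]
tcp_rot: [[0.999, 0.007, -0.037], [0.037, -0.002, 0.999], [0.006, -1.0, -0.002]]
force: [7.1, -8.1, -2.0]
opening: 0.276
```

```bash
python3 -m pendant '[[[0,0,0],[0,0,0],0.5],[[0,0,0],[0,0,0],0.5],[[0,0,0],[0,0,0],0.5],[[0,0,0],[0,0,0],0.5],[[0,0,0],[0,0,0],0.5],[[0,0,0],[0,0,0],0.5]]'
python3 - <<'E'
from h import *
c=cap("scene","s24"); cv2.imwrite("pics/c25.png",cv2.resize(c["img"][240:340,370:500,::-1],None,fx=6,fy=6,interpolation=cv2.INTER_CUBIC))
E
```

```text
time_s: 42.57
position: [0.4379, 0.3471, 0.1101]
tcp_rot: [[0.999, 0.0, -0.036], [0.036, -0.001, 0.999], [0.0, -1.0, -0.001]]
force: [0.6, 0.2, 0.3]
opening: 0.492
```

View pics/c25.png

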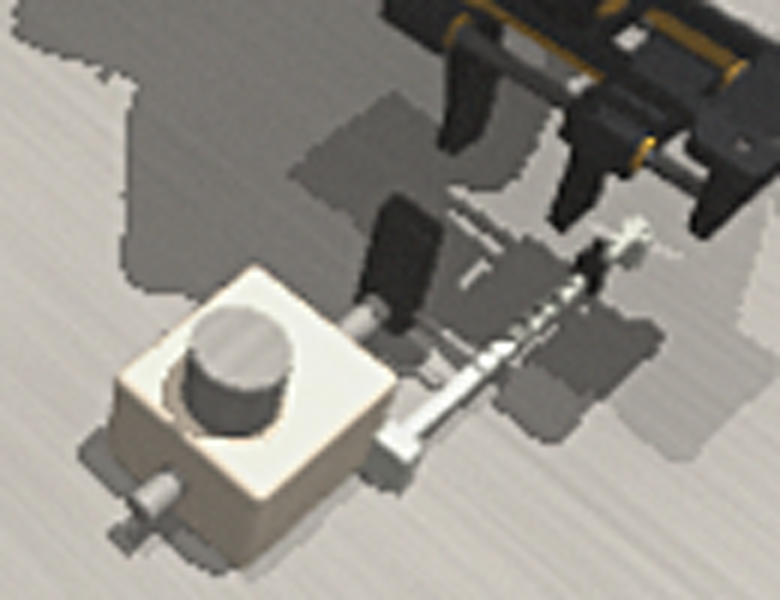

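```bash
python3 - <<'E'
from h import *
c=cap("scene"); cv2.imwrite("pics/c26.png",cv2.resize(c["img"][288:306,435:460,::-1],None,fx=24,fy=24,interpolation=cv2.INTER_NEAREST))
for x in (.5065,.5105,.5145):
  print(x,[((proj(c,[x,y,.024])+.5-[435,288])*24).round() for y in (.365,.375,.3868)])
E
python3 -m pendant '[[[1.5,0,0],[0,0,0],0.5],[[2,0,0],[0,0,0],0.5],[[2,0,0],[0,0,0],0.5],[[1.8,0,0.1],[0,0,0],0.5],[[0,0,0],[0,0,0],0.5],[[0,0,0],[0,0,0],0.5]]'
```

```text
0.5065 [array([157., 114.]), array([240., 181.]), array([340., 261.])]
0.5105 [array([130., 135.]), array([214., 202.]), array([314., 283.])]
0.5145 [array([104., 157.]), array([187., 224.]), array([287., 305.])]
time_s: 43.17
position: [0.5113, 0.3503, 0.1099]
tcp_rot: [[0.999, 0.0, -0.034], [0.034, -0.001, 0.999], [0.0, -1.0, -0.001]]
force: [-1.1, 0.8, 0.0]
opening: 0.498
```

View pics/c26.png

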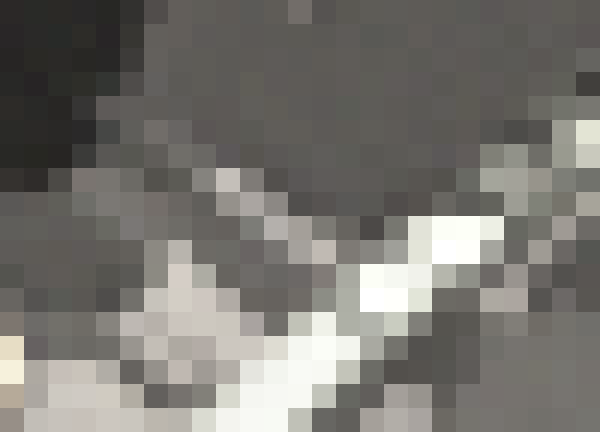

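The scene view is too coarse to confirm the pointer alignment. For the second stroke I'll grip 7 mm further back, so the wrist camera can see both pointer and clip.

```bash
python3 -m pendant '[[[0.7,-0.4,-0.2],[0,0,0],0.5],[[0,0,0],[0,0,0],0.5],[[0,0,0],[0,0,0],0.8],[[0,0,0],[0,0,0],1],[[0,0,0],[0,0,0],1],[[0,0,0],[0,0,0],1],[[0,0,0],[0,0,0],1],[[0,0,0],[0,0,0],1]]'
python3 - <<'E'
from h import *
w=cap("wrist","w25")
cv2.imwrite("pics/c27.png",cv2.resize(w["img"][150:260,310:420,::-1],None,fx=5,fy=5,interpolation=cv2.INTER_CUBIC))
for x in (.505,.510,.515): print(x,(proj(w,[x,.384,.024])-[310,150])*5)
E
```

```text
time_s: 43.83
position: [0.5177, 0.3481, 0.114]
tcp_rot: [[0.999, -0.001, -0.036], [0.036, -0.002, 0.999], [-0.001, -1.0, -0.002]]
force: [-0.3, -2.9, 1.9]
opening: 0.271
0.505 [323.3143785  323.42238333]
0.51 [320.20133145 357.72260714]
0.515 [317.13013656 391.56169475]
```

View pics/c27.png

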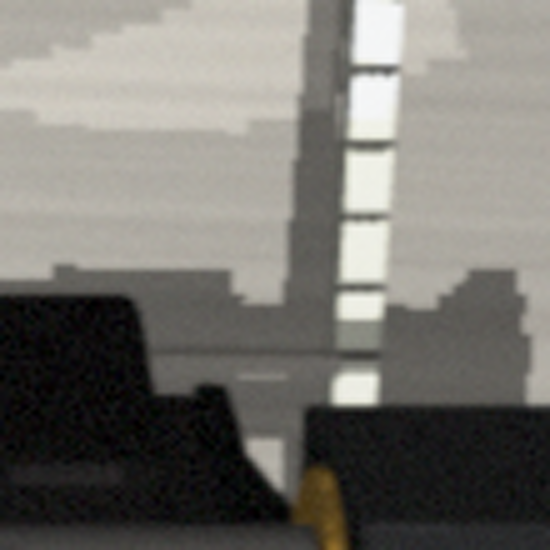

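The pointer is visible at crop row 352, on the zero tick. Pulling.

```bash
python3 -m pendant '[[[-1,0,0],[0,0,0],1],[[-1,0,0],[0,0,0],1],[[-1,0,0],[0,0,0],1],[[-1,0,0],[0,0,0],1],[[-1,0,0],[0,0,0],1],[[-1,0,0],[0,0,0],1],[[-1.2,0,0],[0,0,0],1],[[0,0,0],[0,0,0],1],[[0,0,0],[0,0,0],1]]'
python3 - <<'E'
from h import *
w=cap("wrist","w26")
cv2.imwrite("pics/c28.png",cv2.resize(w["img"][150:260,310:420,::-1],None,fx=5,fy=5,interpolation=cv2.INTER_CUBIC))
for x in (.435,.440,.445): print(x,(proj(w,[x,.382,.024])-[310,150])*5)
E
```

```text
time_s: 44.63
position: [0.4481, 0.3459, 0.1141]
tcp_rot: [[0.999, 0.006, -0.037], [0.037, -0.0, 0.999], [0.006, -1.0, -0.001]]
force: [6.9, -6.3, -3.9]
opening: 0.273
0.435 [324.84379231 316.25540545]
0.44 [321.62904021 350.56243815]
0.445 [318.45863455 384.39621675]
```

View pics/c28.png

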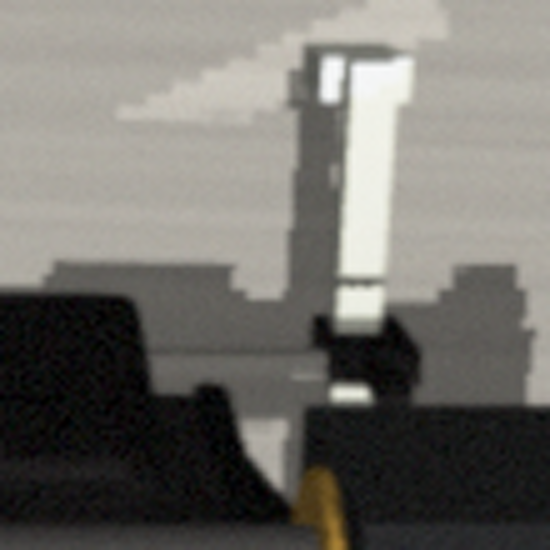

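The pointer, at crop row 351, meets the middle of the clip (rows 320–382). The first stroke had the same draw to within 1 mm. Holding, then releasing.

```bash
python3 -m pendant '[[[0,0,0],[0,0,0],1],[[0,0,0],[0,0,0],1],[[0,0,0],[0,0,0],1],[[0,0,0],[0,0,0],1],[[0,0,0],[0,0,0],1],[[0,0,0],[0,0,0],1],[[0,0,0],[0,0,0],1],[[0,0,0],[0,0,0],1],[[0,0,0],[0,0,0],1],[[0,0,0],[0,0,0],1],[[0,0,0],[0,0,0],1],[[0,0,0],[0,0,0],1],[[0,0,0],[0,0,0],0.5],[[0,0,0],[0,0,0],0.5],[[0,0,0],[0,0,0],0.5],[[0,0,0],[0,0,0],0.5],[[0,0,0],[0,0,0],0.5],[[0,0,0],[0,0,0],0.5]]' && python3 -m pendant '[[[0,-2,0],[0,0,0],0.5],[[0,-3,0],[0,0,0],0.5],[[0,-3,0],[0,0,0],0.5],[[0,-3,0],[0,0,0],0.5],[[0,0,0],[0,0,0],0.5],[[0,0,0],[0,0,0],0.5]]'
python3 - <<'E'
from h import *
c=cap("scene","s27"); cv2.imwrite("pics/c29.png",cv2.resize(c["img"][100:340,180:500,::-1],None,fx=2.4,fy=2.4,interpolation=cv2.INTER_CUBIC))
E
```

```text
time_s: 46.18
position: [0.4459, 0.3464, 0.1141]
tcp_rot: [[0.999, 0.0, -0.036], [0.036, -0.0, 0.999], [0.0, -1.0, -0.001]]
force: [0.3, -0.8, -0.8]
opening: 0.492
time_s: 46.68
position: [0.4469, 0.3469, 0.226]
tcp_rot: [[0.999, 0.005, -0.036], [0.036, 0.002, 0.999], [0.005, -1.0, 0.001]]
force: [-0.1, 0.1, 0.8]
opening: 0.5
```

View pics/c29.png

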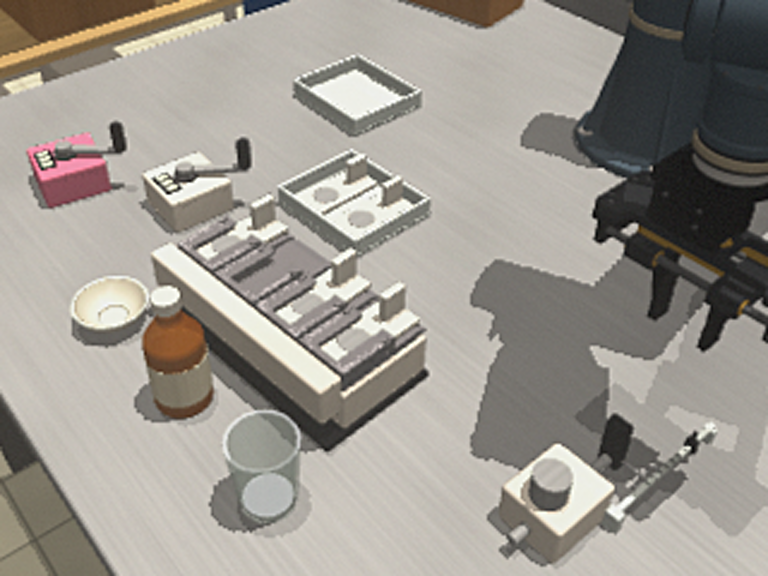

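The plunger is back at rest and the plates are unchanged. Last is the white counter's lever.

```bash
python3 - <<'E'
from h import *
print(delta([.56,-.19,.24],90),bot.read_state()["joint_positions"].round(1))
E
```

```text
[array([  9.5 ,  -1.53, -54.  ]), array([0.   , 0.035, 0.001])] [ 26.5  30.7  94.7  -0.   54.6 -65.5]
```

```bash
python3 -m pendant '[[[0.64,-0.1,-3.6],[0,0,0],1],[[0.64,-0.1,-3.6],[0,0,0],1],[[0.64,-0.1,-3.6],[0,0,0],1],[[0.64,-0.1,-3.6],[0,0,0],1],[[0.64,-0.1,-3.6],[0,0,0],1],[[0.64,-0.1,-3.6],[0,0,0],1],[[0.64,-0.1,-3.6],[0,0,0],1],[[0.64,-0.1,-3.6],[0,0,0],1],[[0.64,-0.1,-3.6],[0,0,0],1],[[0.64,-0.1,-3.6],[0,0,0],1],[[0.64,-0.1,-3.6],[0,0,0],1],[[0.64,-0.1,-3.6],[0,0,0],1],[[0.64,-0.1,-3.6],[0,0,0],1],[[0.64,-0.1,-3.6],[0,0,0],1],[[0.64,-0.1,-3.6],[0,0.035,0],1],[[0,0,0],[0,0,0],1],[[0,0,0],[0,0,0],1],[[0,0,0],[0,0,0],1]]'
python3 - <<'E'
from h import *
w=cap("wrist","w30")
for p in ([.548,-.249,.101],[.548,-.249,.061],[.613,-.291,.07]): print(proj(w,p))
cv2.imwrite("pics/c30.png",cv2.resize(w["img"][80:280,100:340,::-1],None,fx=3.3,fy=3,interpolation=cv2.INTER_CUBIC))
E
```

```text
time_s: 48.23
position: [0.5598, -0.1892, 0.2375]
tcp_rot: [[1.0, -0.004, 0.0], [-0.0, 0.002, 1.0], [-0.004, -1.0, 0.002]]
force: [-0.1, 1.3, -0.4]
opening: 0.009
[250.60832082 197.45523434]
[260.33618525 187.26808665]
[220.68669005 251.84953889]
```

View pics/w30.png

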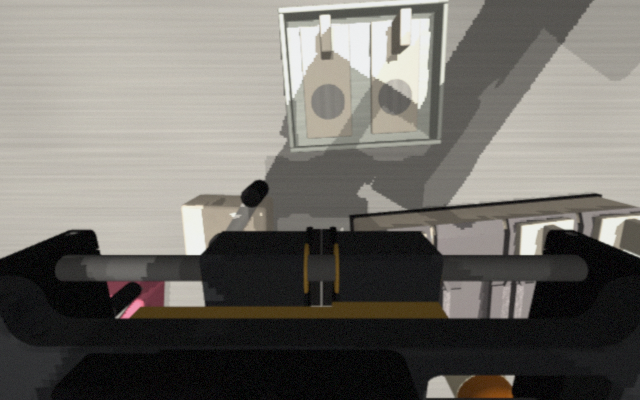

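The post matches my estimate: top at (250,196), predicted (251,197). Descending on its +y side.

```bash
python3 -m pendant '[[[-0.4,2,-0.7],[0,0,0],1],[[-0.4,3,-0.7],[0,0,0],1],[[-0.4,3,-0.7],[0,0,0],1],[[0,1.8,0],[0,0,0],1],[[0,0,0],[0,0,0],1],[[0,0,0],[0,0,0],1]]'
python3 - <<'E'
from h import *
print(delta([.548,-.225,.14],90)); w=cap("wrist","w31"); cap("scene","s31")
s=cv2.imread("pics/s31.png"); cv2.imwrite("pics/c31.png",cv2.resize(s[100:240,180:380],None,fx=4,fy=4,interpolation=cv2.INTER_CUBIC))
E
```

```text
time_s: 48.78
position: [0.5484, -0.2092, 0.1405]
tcp_rot: [[1.0, -0.003, -0.002], [0.002, 0.002, 1.0], [-0.003, -1.0, 0.002]]
force: [0.6, -0.9, 0.6]
opening: 0.008
[array([-0.04,  0.05, -1.58]), array([-0.002,  0.002, -0.003])]
```

View pics/c31.png

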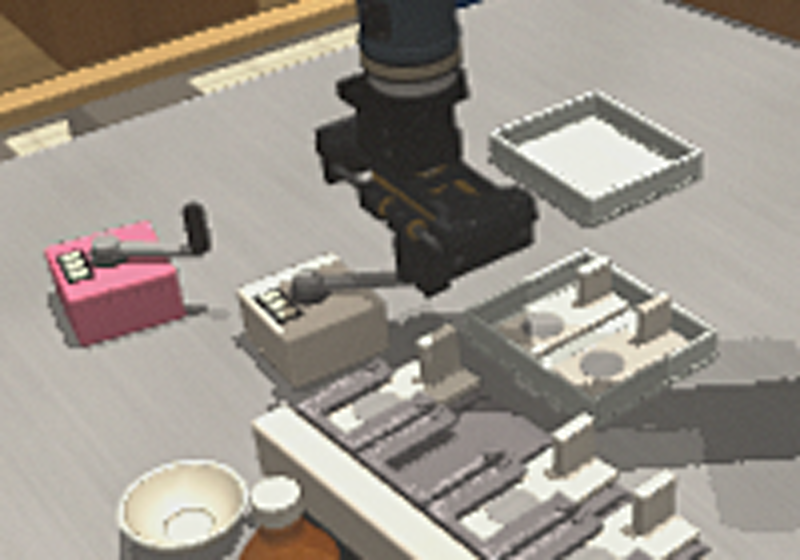

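View pics/w31.png

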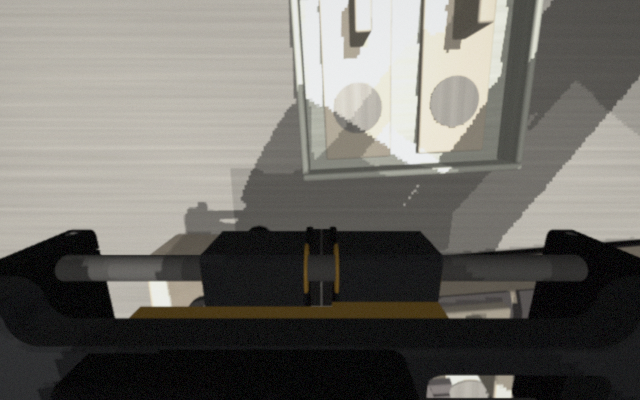

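```bash
python3 -m pendant '[[[0,0,-0.8],[0,0,0],1],[[0,0,-0.6],[0,0,0],1],[[-0.4,0,-0.8],[0,0,0],1],[[-0.4,0,-0.8],[0,0,0],1],[[-0.2,0,-0.9],[0,0,0],1],[[-0.2,0,-0.9],[0,0,0],1],[[0,0,0],[0,0,0],1]]'
python3 -m pendant '[[[0,0,-0.9],[0,0,0],1],[[0,0,-0.9],[0,0,0],1],[[0.2,0,-0.9],[0,0,0],1],[[0.2,0,-0.9],[0,0,0],1],[[0,0,0],[0,0,0],1]]'
```

```text
time_s: 49.47
position: [0.536, -0.2608, 0.1413]
tcp_rot: [[1.0, -0.001, 0.002], [-0.002, -0.0, 1.0], [-0.001, -1.0, -0.0]]
force: [-2.1, 1.6, 1.2]
opening: 0.005
time_s: 49.88
position: [0.5416, -0.2971, 0.1413]
tcp_rot: [[1.0, 0.001, 0.001], [-0.001, -0.002, 1.0], [0.001, -1.0, -0.002]]
force: [-1.6, 3.6, 0.4]
opening: 0.005
```

```bash
python3 -m pendant '[[[0.25,0,-0.6],[0,0,0],1],[[0.25,0,-0.6],[0,0,0],1],[[0,0,0],[0,0,0],1],[[0,0,0],[0,0,0],1]]'; python3 -c "
from h import *
c=cap('scene','s32');cv2.imwrite('pics/c32.png',cv2.resize(c['img'][100:240,180:380,::-1],None,fx=4,fy=4,interpolation=cv2.INTER_CUBIC))"
```

```text
time_s: 50.22
position: [0.5464, -0.307, 0.1413]
tcp_rot: [[1.0, 0.001, 0.0], [-0.0, -0.0, 1.0], [0.001, -1.0, -0.0]]
force: [-1.5, 3.3, -0.8]
opening: 0.01
```

View pics/c32.png

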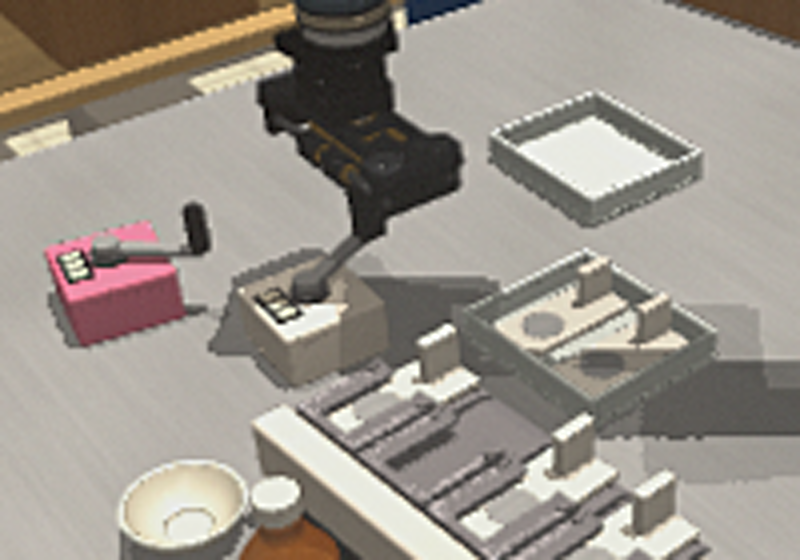

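```bash
python3 -m pendant '[[[0.15,0,-0.3],[0,0,0],1],[[0,0,0],[0,0,0],1],[[0,0,0],[0,0,0],1]]';python3 -m pendant '[[[0.15,0,-0.3],[0,0,0],1],[[0,0,0],[0,0,0],1],[[0,0,0],[0,0,0],1]]'
```

```text
time_s: 50.52
position: [0.5477, -0.3097, 0.1414]
tcp_rot: [[1.0, 0.0, -0.0], [0.0, -0.0, 1.0], [0.0, -1.0, -0.0]]
force: [-1.5, 3.7, -0.1]
opening: 0.009
time_s: 50.77
position: [0.5492, -0.3129, 0.1415]
tcp_rot: [[1.0, 0.0, -0.0], [0.0, -0.0, 1.0], [0.0, -1.0, -0.0]]
force: [-1.4, 4.2, -0.1]
opening: 0.003
```

```bash
python3 -m pendant '[[[0.15,0,-0.3],[0,0,0],1],[[0,0,0],[0,0,0],1],[[0,0,0],[0,0,0],1]]';python3 -m pendant '[[[0.15,0,-0.3],[0,0,0],1],[[0,0,0],[0,0,0],1],[[0,0,0],[0,0,0],1]]'
```

```text
time_s: 51.02
position: [0.5496, -0.3139, 0.1413]
tcp_rot: [[1.0, -0.003, 0.0], [-0.0, 0.004, 1.0], [-0.003, -1.0, 0.004]]
force: [-3.7, 7.9, 2.2]
opening: 0.007
time_s: 51.27
position: [0.5499, -0.3146, 0.1411]
tcp_rot: [[1.0, -0.007, 0.0], [-0.0, 0.009, 1.0], [-0.007, -1.0, 0.009]]
force: [-5.5, 12.1, 5.4]
opening: 0.006
```

The force jumped from 4 to 12 N with the post no longer moving, so it is at the stop. Easing back along the arc.

```bash
python3 -m pendant '[[[-0.6,0,1.4],[0,0,0],1],[[-0.5,0,1.5],[0,0,0],1],[[-0.3,0,1.8],[0,0,0],1],[[0,0,1.8],[0,0,0],1],[[0.3,0,1.8],[0,0,0],1],[[0.6,0,1.6],[0,0,0],1],[[0.3,0,1.5],[0,0,0],1],[[0,0,1],[0,0,0],1],[[0,0,0],[0,0,0],1]]' && python3 -m pendant '[[[0,-2,0],[0,0,0],1],[[0,-3,0],[0,0,0],1],[[0,-3,0],[0,0,0],1],[[0,-3,0],[0,0,0],1],[[-1,-1,2],[0,0,0],1],[[-2,0,2],[0,0,0],1],[[0,0,0],[0,0,0],1],[[0,0,0],[0,0,0],1],[[0,0,0],[0,0,0],1]]'
python3 - <<'E'
from h import *
c=cap("scene","s33");cv2.imwrite('pics/c33.png',cv2.resize(c['img'][130:340,180:500,::-1],None,fx=2.5,fy=2.5,interpolation=cv2.INTER_CUBIC))
w=cap("wrist","w33")
E
```

```text
time_s: 52.02
position: [0.5505, -0.1932, 0.1416]
tcp_rot: [[1.0, 0.001, -0.003], [0.003, -0.001, 1.0], [0.001, -1.0, -0.001]]
force: [0.3, 0.5, 0.3]
opening: 0.004
time_s: 52.77
position: [0.5207, -0.156, 0.2617]
tcp_rot: [[1.0, 0.002, -0.0], [0.0, -0.002, 1.0], [0.002, -1.0, -0.002]]
force: [-0.1, -0.5, -0.2]
opening: 0.005
```

View pics/c33.png

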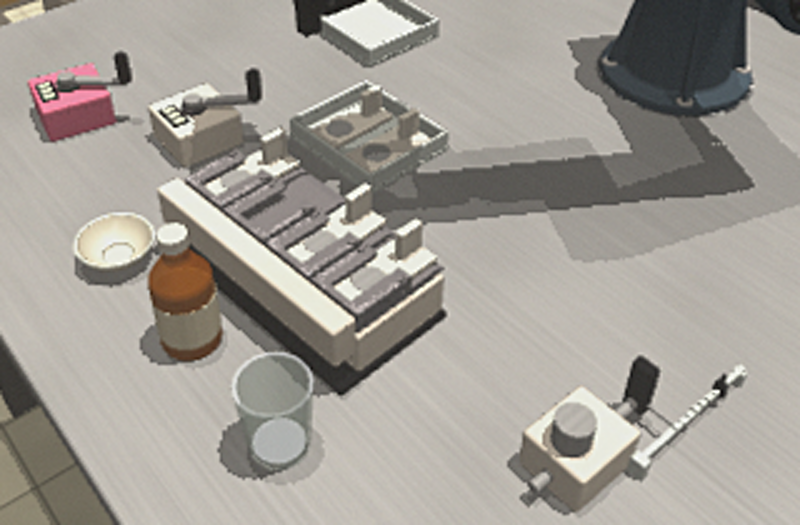

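View pics/w33.png

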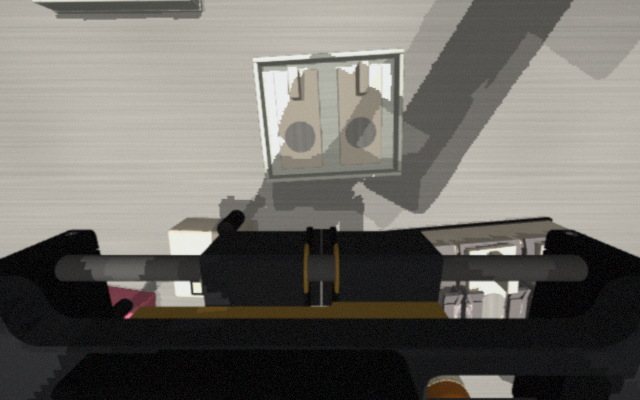

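The lever post is back at its starting pixel (281,163). The plunger is at rest, all plates are in place and the glassware has not moved. Handing in.

```bash
python3 -c "
from rig import bot
print(bot.hand_in())"
```

```text
the job is handed in; nothing more can be done
None
```

I completed the whole sequence and handed the job in at about 53 s of the 210 s allowed; hand-in gives no verdict, so the results below are my own checks.

- **Plates:** Both spent plates lie flat in the tray on the robot's left. All three fresh plates were pushed in until they met the stop (about 7–12 N) and released, one each in three of the four docks. Their back edges lined up within a pixel in the overview picture, and they looked unchanged in the last picture.
- **Pump:** I gave the plunger two strokes of about 70 mm, held each for over a second and let it spring back.
    - **Second stroke:** the wrist camera showed the pointer at the middle of the marker.
    - **First stroke:** the scene camera was too coarse to settle it, with readings a few millimetres apart. I judge it aligned because its draw matched the second stroke within 1 mm.
- **Lever:** The white counter's lever was pushed until the force jumped from about 4 to 13 N with no further movement. I eased it back, and its post is at its starting pixel.
- **Glassware:** The beaker, bottle and dish show no movement in the last picture, and the robot is clear of everything.

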